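Cap the sample jars, load the tray and nest the beakers

ROBOT

A 6-joint arm with a two-finger parallel gripper is mounted at the origin on the work surface. World frame = base frame: x ahead of the robot, y to its left, z up, the work surface at z = 0. Lengths are in m, angles in rad, forces in N, time in s.
With the tool pointing down it reaches from about 0.3 to 0.75 m from the base axis. Payload 8.5 kg.
Tool frame: the origin (TCP) lies on the centre line of the jaws, within the pads' length; the fingertips stand 25 mm ahead of it and the grasp point (between the pads) lies 6 mm ahead of it (env.nose_length is the distance from the TCP to the fingertips, in m); z points along the fingers, y is the line along which they close (so a half turn about z gives the same grasp; the last joint's range is limited). The gripper opens to 88 mm and grips with 3 to 60 N. Pads are 18 mm wide; open, the fingers measure 123 mm over their backs; the gripper's body (75 mm by 187 mm) begins 45 mm behind the grasp point.
Start: joints at [1.065, 0.381, 1.297, -0, 1.464, -0.215], TCP at [0.158, 0.527, 0.264] pointing down, gripper open.
Joint ranges: [-3.11, 3.11], [-0.89, 2.33], [0.22, 2.48], [-1.42, 4.56], [0.17, 2.85], [-2.88, 2.88]. Speed limits (rad/s): [2.39, 2.39, 3.14, 3.14, 3.14, 3.14].

INTERFACE

Orientations are given as a unit quaternion [w, x, y, z].
In Python, from station import env, viewer, recognise, tip_of gives the robot as it stands.
- The arm moves only by the tool jog_arm, never from a script. Its argument "increments" is a list of rows, each a list of 6 numbers: the shift along the tool's x, y, z in units of 25 mm (1.0 is 25 mm), then the turn, a rotation vector about the tool's x, y, z in units of 5 degrees (1.0 is 5 degrees). In form: [[dx, dy, dz, wx, wy, wz], ...]. A call has 1 to 20 rows; each row is the pose to reach, as a shift and turn from the pose commanded when the call began, along the tool's axes at that moment; what a row does not reach only later rows make up. A row lasts 1/10 s, in which the tool goes at most 50 mm and 8.59 degrees, less where a joint would pass 70% of its speed; a pose out of reach is approached as far as the arm can. A call with a gripper value outside its range is refused whole. "gripper" is the opening, from -1 (shut) to 1 (fully open), set as the call begins (left out, the last holds). The fingers move at their own pace and stop on an object; "squeeze" is the grip in N (left out, the last holds). Time passes only in rows, so rows that repeat a pose let the fingers close. It gives the time, the measured TCP pose, the force, the opening and the grip force at its end, in the units of the state.
- env.get_obs(): the state, without advancing time (a new reading comes with each control period).
- viewer.grab_frame(name): name is "side" or "top"; returns (picture, depth): 384x512x3 uint8, red, green, blue; 384x512 float32, m along the optical axis (not along the pixel's ray), 0 where there is no reading.
- viewer.get_calibration(name): a dict with "intrinsics" (3x3 intrinsics, pixels), "view" (4x4, takes a point from world to camera coordinates). Camera axes: x right, y up, looking along -z (the intrinsics and any distortion apply to the point x, -y, -z); pixel columns grow to the right and rows downward; lengths in m; the calibration is good to about 2 mm. A picture is of the moment at which its call begins. get_calibration takes no time and is no camera call.
- env.hand_in(): hands the job in; it is judged then, once.
Trained networks look in the newest picture that a camera, given by its name, has taken for a name from the list of things; names that differ only in an ending like _2 or _b are one class to them, and where a whole thing is asked for, a point or a joint stands for the part that bears it (a point fixed in the world has none). Each returns a list of dicts, best first, with "conf" (0 to 1); they miss things now and then, are a little off and sometimes report something else, mostly with a low value. They report only what shows in the picture. A call takes as long as a camera call. They do not tell look-alikes from the thing itself.
- recognise(camera, thing): "extent" ([left, top, width, height] in pixels, round what is visible of it).
- tip_of(camera, thing): "position" ([column, row] in pixels: a listed point, or the origin of a listed thing).
The state is a dict: "time_s": time; "joint_pos": joint angles; "joint_vel": joint speeds; "effort": joint torques, N m; "tool_pos": TCP position; "tool_rot": TCP orientation; "ft_force": force on the tool from outside, world axes, zero at the start; "ft_torque": the same for the moment, N m; "finger_gap": finger opening in m; "finger_force": force on a finger pad.
Only numpy, scipy, OpenCV 4.12 (cv2) and the standard library are available. Lean on these libraries where they do the work, as an engineer would, in place of code of your own. Each camera call takes 0.05 s, during which the arm holds its last target. There are 200 camera calls.

TASK

Finish the sample preparation: put on every jar the cap of its own size, pushed right down, and stand the capped jars upright in the black tray (no jar goes into the tray uncapped; spare caps may stay on the bench). Nest the three empty steel beakers upright inside one another in order of size, the large one standing on the bench, and leave the tip box, tube rack and solvent bottle where they are.

Things in the scene. Friction and masses are not known exactly. Their poses are not given: they have to be found in the camera images.
- jar_a: The smallest of four sizes of open, wide-mouthed amber glass jar, standing: body 38 mm across up to its shoulder at 40 mm, then a neck 24 mm across up to the mouth at 58 mm. Origin: centre of its underside; z up its axis. Weighs about 90 g. It may be absent (None).
- jar_b: The second smallest of four sizes of open, wide-mouthed amber glass jar, standing: body 48 mm across up to its shoulder at 46 mm, then a neck 34 mm across up to the mouth at 64 mm. Origin: centre of its underside; z up its axis. Weighs about 140 g. It may be absent (None).
- jar_c: The second largest of four sizes of open, wide-mouthed amber glass jar, standing: body 58 mm across up to its shoulder at 52 mm, then a neck 44 mm across up to the mouth at 70 mm. Origin: centre of its underside; z up its axis. Weighs about 200 g. It may be absent (None).
- jar_d: The largest of four sizes of open, wide-mouthed amber glass jar, standing: body 68 mm across up to its shoulder at 58 mm, then a neck 54 mm across up to the mouth at 76 mm. Origin: centre of its underside; z up its axis. Weighs about 280 g. It may be absent (None).
- cap_a: White push-on cap of the smallest jar, lying mouth down: 34 mm across outside, 28 mm inside, 22 mm high with a 6 mm top, so the hollow below is 16 mm deep. It slips loosely over the neck of jar_a (2 mm play all round) and rests on its mouth; its origin, the centre of its lower edge, is then 42 mm above the jar's origin and its top 64 mm. It does not grip: a jar must be lifted by its body.
- cap_b: White push-on cap of the second smallest jar, lying mouth down: 44 mm across outside, 38 mm inside, 22 mm high with a 6 mm top, so the hollow below is 16 mm deep. It slips loosely over the neck of jar_b (2 mm play all round) and rests on its mouth; its origin, the centre of its lower edge, is then 48 mm above the jar's origin and its top 70 mm. It does not grip: a jar must be lifted by its body.
- cap_c: White push-on cap of the second largest jar, lying mouth down: 54 mm across outside, 48 mm inside, 22 mm high with a 6 mm top, so the hollow below is 16 mm deep. It slips loosely over the neck of jar_c (2 mm play all round) and rests on its mouth; its origin, the centre of its lower edge, is then 54 mm above the jar's origin and its top 76 mm. It does not grip: a jar must be lifted by its body.
- cap_d: White push-on cap of the largest jar, lying mouth down: 64 mm across outside, 58 mm inside, 22 mm high with a 6 mm top, so the hollow below is 16 mm deep. It slips loosely over the neck of jar_d (2 mm play all round) and rests on its mouth; its origin, the centre of its lower edge, is then 60 mm above the jar's origin and its top 82 mm. It does not grip: a jar must be lifted by its body.
- beaker_large: The large one of three plain steel beakers, open upwards, 90 mm across at the rim and 86 mm at the foot, 62 mm high, wall 3 mm, bottom 5 mm thick. It need not be moved. Origin: centre of its underside; z up its axis.
- beaker_medium: The medium one of three plain steel beakers, open upwards, 66 mm across at the rim and 62 mm at the foot, 80 mm high, wall 3 mm, bottom 5 mm thick. Standing inside the large one, its rim is 23 mm above the large one's rim. Origin: centre of its underside; z up its axis.
- beaker_small: The small one of three plain steel beakers, open upwards, 44 mm across at the rim and 40 mm at the foot, 98 mm high, wall 3 mm, bottom 5 mm thick. Standing inside the medium one, its rim is 23 mm above the medium one's rim. Origin: centre of its underside; z up its axis.
- tray: Black sample tray, fixed to the bench: 104 mm (its x) by 316 mm (its y), low rim 14 mm high, walls 4 mm, floor 4 mm thick. Inside 96 x 308 mm: room for four jars in a row along its y. Origin: centre of its underside, on the bench; it may be turned a little.
- solvent_bottle: Bystander: tall amber solvent bottle, 76 mm across, 150 mm high. Origin: centre of its underside.
- tip_box: Bystander: blue and white box of pipette tips, 87 x 122 x 65 mm. Origin: centre of its underside.
- tube_rack: Bystander: white rack with capped tubes, 70 x 170 mm, 89 mm high. Origin: centre of its underside.
There are look-alikes about, which are no part of the job. Leave any red look-alike of the beaker_small alone.

How it is judged:
At the end, for the whole second after the job is handed in: Every jar wears its own cap, seated (6 mm off axis, 4 mm in height, 0.1 rad), and stands upright (0.1 rad) on the tray floor; small beaker in medium in large, each on the bottom of the next (12 mm off axis, upright to 0.1 rad), the large one on the bench; all at rest (horizontal distance between cap_a and jar_a below 0.006 m and z of cap_a in the frame of jar_a between 0.038 and 0.046 m and angle between the z axis of cap_a and the z axis of jar_a, either way round below 0.1 rad and angle between each of jar_a, jar_b, jar_c, jar_d, beaker_medium, beaker_small, beaker_large's own z axis and vertical below 0.1 rad and linear speed of each of jar_a, jar_b, jar_c, jar_d, beaker_medium, beaker_small below 0.02 m/s and x of jar_a in the frame of tray between -0.048 and 0.048 m and y of jar_a in the frame of tray between -0.154 and 0.154 m and z of jar_a in the frame of tray between 0 and 0.008 m and horizontal distance between cap_b and jar_b below 0.006 m and z of cap_b in the frame of jar_b between 0.044 and 0.052 m and angle between the z axis of cap_b and the z axis of jar_b, either way round below 0.1 rad and x of jar_b in the frame of tray between -0.048 and 0.048 m and y of jar_b in the frame of tray between -0.154 and 0.154 m and z of jar_b in the frame of tray between 0 and 0.008 m and horizontal distance between cap_c and jar_c below 0.006 m and z of cap_c in the frame of jar_c between 0.05 and 0.058 m and angle between the z axis of cap_c and the z axis of jar_c, either way round below 0.1 rad and x of jar_c in the frame of tray between -0.048 and 0.048 m and y of jar_c in the frame of tray between -0.154 and 0.154 m and z of jar_c in the frame of tray between 0 and 0.008 m and horizontal distance between cap_d and jar_d below 0.006 m and z of cap_d in the frame of jar_d between 0.056 and 0.064 m and angle between the z axis of cap_d and the z axis of jar_d, either way round below 0.1 rad and x of jar_d in the frame of tray between -0.048 and 0.048 m and y of jar_d in the frame of tray between -0.154 and 0.154 m and z of jar_d in the frame of tray between 0 and 0.008 m and horizontal distance between beaker_medium and beaker_large below 0.012 m and z of beaker_medium in the frame of beaker_large between 0.002 and 0.009 m and horizontal distance between beaker_small and beaker_medium below 0.012 m and z of beaker_small in the frame of beaker_medium between 0.002 and 0.009 m and height (world z) of beaker_large between -0.004 and 0.004 m); the robot touches nothing.
It fails at once if a jar is put into the tray without its cap ((x of jar_a in the frame of tray between -0.048 and 0.048 m and y of jar_a in the frame of tray between -0.154 and 0.154 m and z of jar_a in the frame of tray below 0.008 m and distance between cap_a and jar_a above 0.1 m) or (x of jar_b in the frame of tray between -0.048 and 0.048 m and y of jar_b in the frame of tray between -0.154 and 0.154 m and z of jar_b in the frame of tray below 0.008 m and distance between cap_b and jar_b above 0.1 m) or (x of jar_c in the frame of tray between -0.048 and 0.048 m and y of jar_c in the frame of tray between -0.154 and 0.154 m and z of jar_c in the frame of tray below 0.008 m and distance between cap_c and jar_c above 0.1 m) or (x of jar_d in the frame of tray between -0.048 and 0.048 m and y of jar_d in the frame of tray between -0.154 and 0.154 m and z of jar_d in the frame of tray below 0.008 m and distance between cap_d and jar_d above 0.1 m)).
It fails at once if a bystander is pushed more than 3 cm (distance of any of solvent_bottle, tip_box, tube_rack from where it was at the start of the episode above 0.03 m).
Of jar_a, jar_b, jar_c, jar_d only 3 to 4 are there at a start; the rules pass over those that are not, and their reading is None.
At some moment in a run one of beaker_large, beaker_medium may be knocked a few centimetres aside while the robot is not near it.
Once in a run the grip may slacken for a moment while it holds something.
It also fails if it takes over 210 s, if anything falls off the work surface, if the arm or the gripper's body presses on something with over 40 N, if the wrist force passes 120 N, or if a joint passes its speed limit or range.

## Working session

There is one attempt and no reset: what is moved stays moved. The work goes in short steps, Python scripts to look and compute and a tool call to move; the robot and the scene stay as the last step left them, time stands still between calls to the robot, and variables do not carry over. Pictures are saved under pics/ and viewed, at most 14 in all, crops included, and the job is handed in when it is done.

Besides the shell and the picture viewer there is one more tool, called as name(argument=value, ...) on one line, values as JSON. jog_arm: Moves the arm, as the interface text tells. Its arguments: {"type":"object","properties":{"increments":{"type":"array","items":{"type":"array","items":{"type":"number"}}},"gripper":{"type":"number"},"squeeze":{"type":"number"}},"required":["increments"]}

```bash
ls; mkdir -p pics; cat > h.py <<'E'
import numpy as np, cv2
from station import env, viewer, recognise, tip_of
def cloud(cam):
    im,d=viewer.grab_frame(cam); c=viewer.get_calibration(cam)
    K=np.array(c["intrinsics"]);V=np.array(c["view"])
    v,u=np.mgrid[0:384,0:512]
    p=np.stack([(u-K[0,2])/K[0,0]*d,-(v-K[1,2])/K[1,1]*d,-d],-1)
    P=(p-V[:3,3])@V[:3,:3]
    P[d==0]=np.nan
    return im,d,P
def save(im,n,s=1.5): cv2.imwrite('pics/'+n,cv2.resize(im[:,:,::-1],None,fx=s,fy=s))
E
python3 - <<'E'
from h import *
for c in ("top","side"):
    im,d,P=cloud(c); save(im,c+'0.png'); np.savez(c+'0',im=im,P=P)
    cal=viewer.get_calibration(c); print({k:np.round(v,3).tolist() for k,v in cal.items()})
o=env.get_obs(); print(o['tool_pos'],o['tool_rot'],o['finger_gap'],o['time_s'])
E
```

```text
pics
{'intrinsics': [[370.843, 0.0, 252.056], [0.0, 370.843, 189.0], [0.0, 0.0, 1.0]], 'view': [[0.004, -1.0, -0.005, 0.061], [0.996, 0.004, 0.092, -0.479], [-0.092, -0.006, 0.996, -1.276], [0.0, 0.0, 0.0, 1.0]]}
{'intrinsics': [[385.231, 0.0, 259.45], [0.0, 385.231, 191.475], [0.0, 0.0, 1.0]], 'view': [[0.947, -0.321, -0.001, -0.443], [0.19, 0.556, 0.809, -0.142], [-0.259, -0.767, 0.587, -0.94], [0.0, 0.0, 0.0, 1.0]]}
[0.15758383 0.52672192 0.2632077 ] [-2.42412048e-04  1.44866898e-01  9.89450931e-01 -6.14831704e-04] 0.08793517147852337 0.1
```

View pics/top0.png

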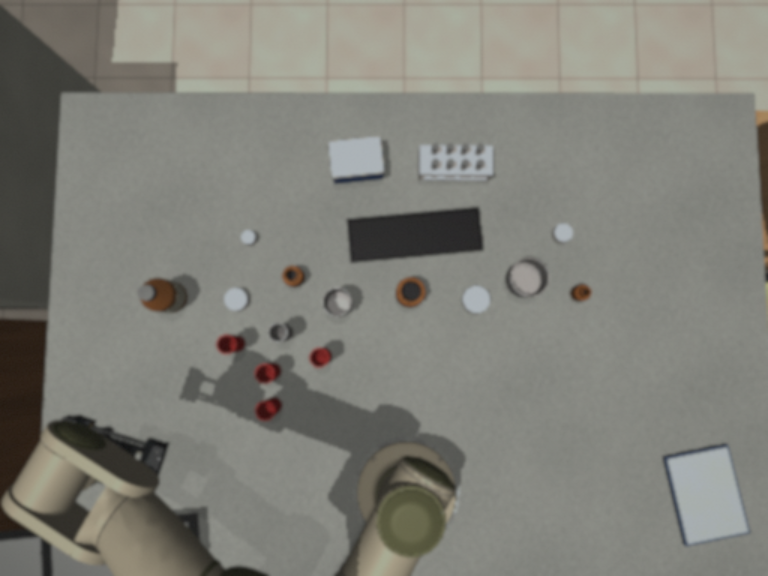

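View pics/side0.png

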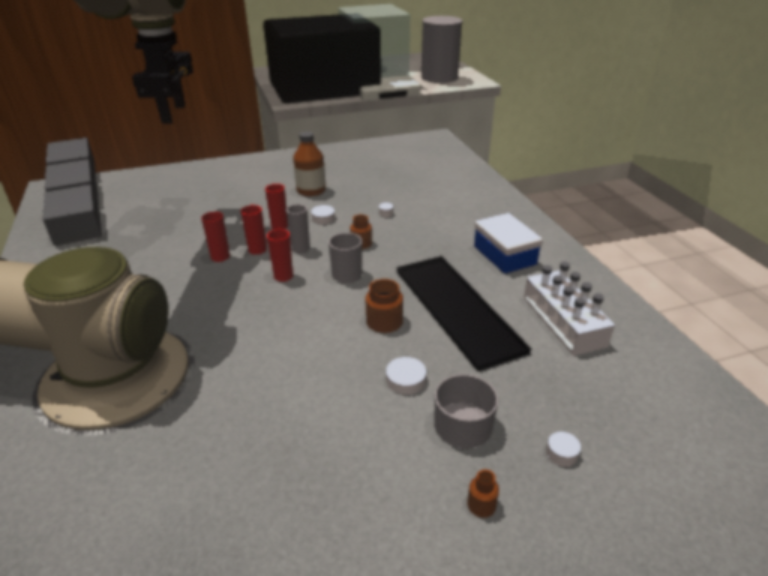

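```bash
python3 - <<'E'
from h import *
for cam in ("top",):
  P=np.load(cam+'0.npz')['P']
  for t in "jar_a jar_b jar_c jar_d cap_a cap_b cap_c cap_d beaker_large beaker_medium beaker_small tray solvent_bottle tip_box tube_rack".split():
    for r in recognise(cam,t)[:4]:
        if r['conf']<.3: continue
        x,y,w,h=[int(round(v)) for v in r['extent']]
        q=P[max(y,0):y+h,max(x,0):x+w].reshape(-1,3);q=q[np.isfinite(q[:,2])]
        if len(q)==0: print(t,r);continue
        z=np.nanpercentile(q[:,2],95); s=q[(abs(q[:,2]-z)<.006)]
        lo,hi=np.percentile(s,2,0),np.percentile(s,98,0)
        print(t,round(r['conf'],2),(x,y,w,h),'z%.3f'%z,'ctr',np.round((lo+hi)[:2]/2,3),'ext',np.round((hi-lo)[:2],3))
E
```

```text
jar_a 0.75 (190, 177, 15, 17) z0.064 ctr [0.493 0.26 ] ext [0.031 0.029]
jar_a 0.66 (263, 186, 20, 18) z0.077 ctr [ 0.456 -0.012] ext [0.051 0.05 ]
jar_b 0.75 (190, 177, 15, 17) z0.064 ctr [0.493 0.26 ] ext [0.031 0.029]
jar_b 0.66 (263, 186, 20, 18) z0.077 ctr [ 0.456 -0.012] ext [0.051 0.05 ]
jar_c 0.75 (190, 177, 15, 17) z0.064 ctr [0.493 0.26 ] ext [0.031 0.029]
jar_c 0.66 (263, 186, 20, 18) z0.077 ctr [ 0.456 -0.012] ext [0.051 0.05 ]
jar_d 0.75 (190, 177, 15, 17) z0.064 ctr [0.493 0.26 ] ext [0.031 0.029]
jar_d 0.66 (263, 186, 20, 18) z0.077 ctr [ 0.456 -0.012] ext [0.051 0.05 ]
cap_a 0.82 (309, 191, 16, 16) z0.027 ctr [ 0.446 -0.161] ext [0.051 0.052]
cap_a 0.69 (150, 189, 16, 21) z0.025 ctr [0.441 0.395] ext [0.046 0.049]
cap_a 0.42 (161, 155, 10, 10) z0.026 ctr [0.586 0.37 ] ext [0.026 0.029]
cap_a 0.41 (369, 151, 13, 11) z0.027 ctr [ 0.598 -0.37 ] ext [0.034 0.038]
cap_b 0.82 (309, 191, 16, 16) z0.027 ctr [ 0.446 -0.161] ext [0.051 0.052]
cap_b 0.69 (150, 189, 16, 21) z0.025 ctr [0.441 0.395] ext [0.046 0.049]
cap_b 0.42 (161, 155, 10, 10) z0.026 ctr [0.586 0.37 ] ext [0.02
[... 836 characters left out ...]
]
beaker_small 0.7 (170, 244, 18, 11) z0.098 ctr [0.275 0.308] ext [0.032 0.043]
beaker_small 0.7 (211, 231, 11, 13) z0.098 ctr [0.313 0.183] ext [0.034 0.026]
beaker_small 0.68 (180, 216, 17, 11) z0.098 ctr [0.366 0.281] ext [0.033 0.038]
beaker_small 0.52 (169, 264, 16, 19) z0.098 ctr [0.195 0.304] ext [0.04 0.04]
tray 0.88 (234, 134, 87, 43) z0.013 ctr [ 0.597 -0.025] ext [0.123 0.3  ]
solvent_bottle 0.84 (92, 184, 35, 24) z0.150 ctr [0.446 0.552] ext [0.032 0.032]
tip_box 0.65 (220, 92, 38, 33) z0.069 ctr [0.766 0.115] ext [0.085 0.114]
tip_box 0.44 (278, 93, 55, 28) z0.090 ctr [ 0.764 -0.115] ext [0.051 0.115]
tube_rack 0.67 (278, 96, 52, 24) z0.091 ctr [ 0.764 -0.115] ext [0.051 0.115]
```

The top view shows three amber jars at (293,276), (411,291) and (581,293). The four white caps are at (248,237), (235,299), (477,299) and (563,232). The grey beakers are at (281,331), (339,301) and (526,279), there are four red look-alikes near the small one, and the tray is at (415,235). The side view agrees.

```bash
cat >> h.py <<'E'
from scipy.spatial.transform import Rotation as R
def blobs(P,zmin=.013):
    m=(P[...,2]>zmin)&(P[...,2]<.2)&(P[...,0]>.15)&(P[...,0]<.82)&(abs(P[...,1])<.65)
    n,l=cv2.connectedComponents(m.astype(np.uint8)); out=[]
    for i in range(1,n):
        k=l==i
        if k.sum()<12: continue
        q=P[k]; z=np.percentile(q[:,2],90); s=q[q[:,2]>z-.012]
        (c,r)=cv2.minEnclosingCircle(s[:,:2].astype(np.float32))
        out.append((z,c,r*2,s[:,:2].mean(0),k.sum(),k))
    return out
def quat(o): w,x,y,z=o['tool_rot']; return R.from_quat([x,y,z,w])
def target(yaw): # tool z down, tool y axis at angle yaw(deg)
    a=np.radians(yaw); y=np.array([np.cos(a),np.sin(a),0]); z=np.array([0,0,-1.]); return R.from_matrix(np.stack([np.cross(y,z),y,z],1))
def plan(*calls,nose=0):
    """each call = list of (x,y,z,yaw) TCP targets; prints increments, calls chained"""
    o=env.get_obs(); p,r=np.array(o['tool_pos']),quat(o)
    for c in calls:
        for (x,y,z,w) in c:
            t=target(w); alt=target(w+180)
            if (r.inv()*alt).magnitude()<(r.inv()*t).magnitude(): t=alt
            d=r.inv().apply(np.array([x,y,z])-p)/.025; v=np.degrees((r.inv()*t).as_rotvec())/5
            print(np.round(np.r_[d,v],3).tolist(), 'rows>=%d'%max(np.ceil(np.linalg.norm(d)*.5),np.ceil(np.linalg.norm(v)*5/8.59)))
        p,r=np.array([x,y,z]),t; print('--')
E
python3 - <<'E'
from h import *
o=env.get_obs(); r=quat(o).as_matrix(); print(r.round(3).tolist(), o['joint_pos'])
for cam in ('top','side'):
    f=np.load(cam+'0.npz');print(cam)
    for z,c,d,m,n,k in blobs(f['P']):
        print('z%.3f c(%.3f,%.3f) d%.3f mean(%.3f,%.3f) n%d'%(z,*c,d,*m,n), f['im'][k].mean(0).astype(int))
f=np.load('top0.npz');im=f['im'];P=f['P']
m=(im.max(2)<60)&(abs(P[...,0]-.6)<.1)&(abs(P[...,1])<.22)
q=P[m]; print('tray',cv2.minAreaRect(q[:,:2].astype(np.float32)),q.mean(0))
E
```

```text
[[-0.958, 0.287, 0.0], [0.287, 0.958, -0.0], [-0.0, -0.0, -1.0]] [ 1.06469855e+00  3.80593013e-01  1.29741577e+00 -1.67209393e-05
  1.46361034e+00 -2.15280604e-01]
top
z0.069 c(0.769,0.115) d0.146 mean(0.766,0.115) n980 [154 160 165]
z0.089 c(0.766,-0.115) d0.124 mean(0.764,-0.114) n1021 [149 153 154]
z0.018 c(0.650,-0.076) d0.054 mean(0.652,-0.076) n20 [61 60 59]
z0.027 c(0.600,-0.371) d0.044 mean(0.599,-0.370) n125 [161 167 170]
z0.026 c(0.587,0.370) d0.034 mean(0.586,0.369) n78 [154 160 163]
z0.018 c(0.540,0.098) d0.061 mean(0.536,0.103) n23 [75 76 73]
z0.016 c(0.542,0.023) d0.039 mean(0.542,0.023) n16 [79 79 76]
z0.064 c(0.490,-0.280) d0.090 mean(0.491,-0.282) n270 [95 93 90]
z0.064 c(0.493,0.260) d0.034 mean(0.493,0.260) n165 [92 67 49]
z0.075 c(0.457,-0.010) d0.058 mean(0.457,-0.011) n318 [87 66 51]
z0.149 c(0.445,0.552) d0.037 mean(0.446,0.550) n598 [84 69 55]
z0.026 c(0.443,-0.165) d0.065 mean(0.442,-0.165) n265 [166 173 177]
z0.058 c(0.457,-0.408) d0.026 mean(0.458,-0.407) n118 [95 68 48]
z0.025 c(0.441,0.395) d0.055 mean(0.440,0.394) n194 [162 168 171]
z0.083 c(0.432,0.155)
[... 1105 characters left out ...]
0.646,-0.039) n38 [66 64 62]
z0.015 c(0.541,0.003) d0.038 mean(0.541,0.003) n13 [27 25 25]
z0.015 c(0.550,-0.078) d0.036 mean(0.549,-0.078) n16 [25 24 25]
z0.016 c(0.553,-0.129) d0.033 mean(0.554,-0.129) n17 [24 23 24]
z0.016 c(0.576,-0.165) d0.050 mean(0.568,-0.173) n34 [23 22 23]
z0.023 c(0.440,-0.163) d0.066 mean(0.439,-0.167) n455 [186 188 196]
z0.061 c(0.487,-0.278) d0.092 mean(0.488,-0.279) n1329 [76 71 70]
z0.023 c(0.597,-0.369) d0.047 mean(0.596,-0.372) n339 [182 183 191]
z0.057 c(0.457,-0.406) d0.026 mean(0.455,-0.407) n464 [85 50 30]
tray ((0.598480224609375, -0.022910311818122864), (0.09722583740949631, 0.30973923206329346), 5.610287666320801) [ 0.59916075 -0.022473    0.00522866]
```

```bash
python3 - <<'E'
from h import *
plan([(.4,.1,.2,90),(.457,-.407,.15,90),(.457,-.407,.037,90)])
E
```

```text
[-14.182, -13.579, 2.55, -0.0, 0.0, -3.332] rows>=10
[-22.181, -32.354, 4.551, -0.0, 0.0, -3.332] rows>=20
[-22.181, -32.354, 9.071, -0.0, 0.0, -3.332] rows>=21
--
```

jog_arm(increments=[[-14.18, -13.58, 2.55, 0, 0, -3.33], [-14.18, -13.58, 2.55, 0, 0, -3.33], [-14.18, -13.58, 2.55, 0, 0, -3.33], [-14.18, -13.58, 2.55, 0, 0, -3.33], [-14.18, -13.58, 2.55, 0, 0, -3.33], [-14.18, -13.58, 2.55, 0, 0, -3.33], [-14.18, -13.58, 2.55, 0, 0, -3.33], [-14.18, -13.58, 2.55, 0, 0, -3.33], [-22.18, -32.35, 4.55, 0, 0, -3.33], [-22.18, -32.35, 4.55, 0, 0, -3.33], [-22.18, -32.35, 4.55, 0, 0, -3.33], [-22.18, -32.35, 4.55, 0, 0, -3.33], [-22.18, -32.35, 4.55, 0, 0, -3.33], [-22.18, -32.35, 4.55, 0, 0, -3.33], [-22.18, -32.35, 4.55, 0, 0, -3.33], [-22.18, -32.35, 4.55, 0, 0, -3.33], [-22.18, -32.35, 4.55, 0, 0, -3.33], [-22.18, -32.35, 4.55, 0, 0, -3.33], [-22.18, -32.35, 4.55, 0, 0, -3.33], [-22.18, -32.35, 4.55, 0, 0, -3.33]], gripper=1)

```text
time_s: 2.85
tool_pos: [0.4557, -0.4013, 0.1506]
tool_rot: [0.0, 0.0, 1.0, -0.0]
ft_force: [-0.3, 0.2, 1.0]
finger_gap: 0.0886
finger_force: 0.0
```

jog_arm(increments=[[-22.18, -32.35, 4.55, 0, 0, -3.33]])

```text
time_s: 2.95
tool_pos: [0.4826, -0.4432, 0.145]
tool_rot: [-0.0, -0.074, 0.997, -0.0]
ft_force: [1.4, -0.1, 0.7]
finger_gap: 0.0879
finger_force: 0.0
```

```bash
python3 - <<'E'
from h import *
plan([(.457,-.407,.15,90),(.457,-.407,.037,90)])
E
```

```text
[0.797, 1.582, -0.201, -0.002, -0.005, 1.707] rows>=1
[0.795, 1.583, 4.319, -0.002, -0.005, 1.707] rows>=3
--
```

jog_arm(increments=[[0.8, 1.58, -0.2, 0, 0, 1.7], [0.8, 1.58, -0.2, 0, 0, 1.7], [0.8, 1.58, -0.2, 0, 0, 1.7], [0.8, 1.58, 4.32, 0, 0, 1.7], [0.8, 1.58, 4.32, 0, 0, 1.7], [0.8, 1.58, 4.32, 0, 0, 1.7], [0.8, 1.58, 4.32, 0, 0, 1.7], [0.8, 1.58, 4.32, 0, 0, 1.7]], gripper=1)

```text
time_s: 3.75
tool_pos: [0.4589, -0.4051, 0.0395]
tool_rot: [0.001, -0.001, 1.0, -0.002]
ft_force: [-0.1, 0.8, 0.8]
finger_gap: 0.0878
finger_force: 0.0
```

jog_arm(increments=[[0, 0, 0, 0, 0, 0], [0, 0, 0, 0, 0, 0], [0, 0, 0, 0, 0, 0], [0, 0, 0, 0, 0, 0], [0, 0, 0, 0, 0, 0], [0, 0, 0, 0, 0, 0], [0, 0, 0, 0, 0, 0], [0, 0, 0, 0, 0, 0]], gripper=-1, squeeze=4)

```text
time_s: 4.55
tool_pos: [0.458, -0.404, 0.0371]
tool_rot: [-0.0, -0.001, 1.0, 0.0]
ft_force: [0.6, 0.1, 0.2]
finger_gap: 0.0376
finger_force: 4.0
```

jog_arm(increments=[[0, 0, 0, 0, 0, 0], [0, 0, 0, 0, 0, 0], [0, 0, 0, 0, 0, 0], [0, 0, 0, 0, 0, 18], [0, 0, 0, 0, 0, 18], [0, 0, 0, 0, 0, 18], [0, 0, 0, 0, 0, 18], [0, 0, 0, 0, 0, 18], [0, 0, 0, 0, 0, 18], [0, 0, 0, 0, 0, 18], [0, 0, 0, 0, 0, 18], [0, 0, 0, 0, 0, 18], [0, 0, 0, 0, 0, 18], [0, 0, 0, 0, 0, 18], [0, 0, 0, 0, 0, 18], [0, 0, 0, 0, 0, 18], [0, 0, 0, 0, 0, 18]], gripper=0.5)

```text
time_s: 6.25
tool_pos: [0.458, -0.4041, 0.0371]
tool_rot: [0.0, 0.706, 0.708, -0.0]
ft_force: [0.1, 0.2, -0.6]
finger_gap: 0.066
finger_force: 0.0
```

jog_arm(increments=[[0, 0, 0, 0, 0, 0], [0, 0, 0, 0, 0, 0], [0, 0, 0, 0, 0, 0], [0, 0, 0, 0, 0, 0], [0, 0, 0, 0, 0, 0], [0, 0, 0, 0, 0, 0], [0, 0, 0, 0, 0, 0]], gripper=-1, squeeze=4)

```text
time_s: 6.95
tool_pos: [0.458, -0.4041, 0.0371]
tool_rot: [-0.0, 0.707, 0.708, -0.0]
ft_force: [-0.0, 0.1, 0.1]
finger_gap: 0.0381
finger_force: 4.0
```

jog_arm(increments=[[0, 0, 0, 0, 0, 0], [0, 0, 0, 0, 0, 0], [0, 0, 0, 0, 0, 0], [0, 0, -5, 0, 0, 0], [0, 0, -5, 0, 0, 0], [0, 0, -5, 0, 0, 0], [0, 0, -5, 0, 0, 0], [0, 0, -5, 0, 0, 0], [0, 0, -5, 0, 0, 0]], gripper=0.5)

```text
time_s: 7.85
tool_pos: [0.4576, -0.4036, 0.1604]
tool_rot: [-0.001, 0.707, 0.708, 0.0]
ft_force: [-0.6, 0.5, -1.1]
finger_gap: 0.066
finger_force: 0.0
```

```bash
python3 - <<'E'
from h import *
for i in range(2): o=env.get_obs(); print(o['tool_pos'],o['joint_pos'])
plan([(.586,.370,.16,0)],[(.586,.370,.031,0)])
E
```

```text
[ 0.45762508 -0.40357445  0.16040987] [-9.16491592e-01  5.72271504e-01  1.27919988e+00 -2.85429395e-05
  1.29307657e+00 -9.17840911e-01]
[ 0.45762508 -0.40357445  0.16040987] [-9.16491592e-01  5.72271504e-01  1.27919988e+00 -2.85429395e-05
  1.29307657e+00 -9.17840911e-01]
[30.936, 5.177, 0.079, -0.021, -0.027, 0.016] rows>=16
--
[0.0, 0.0, 5.16, 0.0, 0.0, 0.0] rows>=3
--
```

jog_arm(increments=[[15, 2.5, 0, 0, 0, 0], [15, 2.5, 0, 0, 0, 0], [15, 2.5, 0, 0, 0, 0], [15, 2.5, 0, 0, 0, 0], [15, 2.5, 0, 0, 0, 0], [15, 2.5, 0, 0, 0, 0], [30.96, 5.12, 0, 0, 0, 0], [30.96, 5.12, 0, 0, 0, 0], [30.96, 5.12, 0, 0, 0, 0], [30.96, 5.12, 0, 0, 0, 0], [30.96, 5.12, 0, 0, 0, 0], [30.96, 5.12, 0, 0, 0, 0], [30.96, 5.12, 0, 0, 0, 0], [30.96, 5.12, 0, 0, 0, 0], [30.96, 5.12, 0, 0, 0, 0], [30.96, 5.12, 0, 0, 0, 0], [30.96, 5.12, 0, 0, 0, 0], [30.96, 5.12, 0, 0, 0, 0], [30.96, 5.12, 0, 0, 0, 0], [30.96, 5.12, 0, 0, 0, 0]], gripper=0.5)

```text
time_s: 9.85
tool_pos: [0.5851, 0.3688, 0.1619]
tool_rot: [-0.0, 0.707, 0.707, -0.0]
ft_force: [-1.1, 0.3, 0.1]
finger_gap: 0.0659
finger_force: 0.0
```

jog_arm(increments=[[0, 0, 0, 0, 0, 0], [0, 0, 0, 0, 0, 0], [0, 0, 5.2, 0, 0, 0], [0, 0, 5.2, 0, 0, 0], [0, 0, 5.2, 0, 0, 0], [0, 0, 5.2, 0, 0, 0], [0, 0, 5.2, 0, 0, 0], [0, 0, 5.2, 0, 0, 0], [0, 0, 5.2, 0, 0, 0]])

```text
time_s: 10.75
tool_pos: [0.5852, 0.3702, 0.033]
tool_rot: [0.0, 0.707, 0.708, 0.001]
ft_force: [0.4, -1.2, 0.5]
finger_gap: 0.0661
finger_force: 0.0
```

jog_arm(increments=[[0, 0, 0, 0, 0, 0], [0, 0, 0, 0, 0, 0], [0, 0, 0, 0, 0, 0], [0, 0, 0, 0, 0, 0], [0, 0, 0, 0, 0, 0], [0, 0, 0, 0, 0, 0], [0, 0, 0, 0, 0, 0]], gripper=-1, squeeze=4)

```text
time_s: 11.45
tool_pos: [0.5849, 0.3701, 0.0321]
tool_rot: [0.0, 0.707, 0.708, -0.0]
ft_force: [0.1, -0.5, 0.6]
finger_gap: 0.0337
finger_force: 4.0
```

jog_arm(increments=[[0, 0, 0, 0, 0, 0], [0, 0, 0, 0, 0, 0], [0, 0, 0, 0, 0, 0], [0, 0, 0, 0, 0, -18], [0, 0, 0, 0, 0, -18], [0, 0, 0, 0, 0, -18], [0, 0, 0, 0, 0, -18], [0, 0, 0, 0, 0, -18], [0, 0, 0, 0, 0, -18], [0, 0, 0, 0, 0, -18], [0, 0, 0, 0, 0, -18], [0, 0, 0, 0, 0, -18], [0, 0, 0, 0, 0, -18], [0, 0, 0, 0, 0, -18], [0, 0, 0, 0, 0, -18], [0, 0, 0, 0, 0, -18], [0, 0, 0, 0, 0, -18]], gripper=0.5)

```text
time_s: 13.15
tool_pos: [0.5849, 0.3701, 0.032]
tool_rot: [-0.0, 0.0, 1.0, 0.0]
ft_force: [0.3, 0.4, -0.1]
finger_gap: 0.0662
finger_force: 0.0
```

jog_arm(increments=[[0, 0, 0, 0, 0, 0], [0, 0, 0, 0, 0, 0], [0, 0, 0, 0, 0, 0], [0, 0, 0, 0, 0, 0], [0, 0, 0, 0, 0, 0], [0, 0, 0, 0, 0, 0], [0, 0, 0, 0, 0, 0], [0, 0, 0, 0, 0, 0]], gripper=-1, squeeze=10)

```text
time_s: 13.95
tool_pos: [0.5849, 0.3701, 0.032]
tool_rot: [-0.0, -0.001, 1.0, -0.0]
ft_force: [-0.8, -0.2, -0.5]
finger_gap: 0.0333
finger_force: 10.0
```

```bash
sed -i 's/def plan(\*calls,nose=0):/def plan(*calls,st=None):/; s/    for c in calls:/    if st is not None: p=np.array(st[:3]); t=target(st[3]); a=target(st[3]+180); r=t if (r.inv()*t).magnitude()<1.5 else a\n    for c in calls:/' h.py
python3 - <<'E'
from h import *
o=env.get_obs(); print(o['tool_pos'],o['finger_gap'])
plan([(.586,.370,.2,90),(.458,-.4041,.18,90)],[(.458,-.4041,.0745,90)])
E
```

```text
[0.58489985 0.37013891 0.03204019] 0.03328924298535203
[-0.044, -0.006, -6.718, -0.0, -0.001, 0.016] rows>=4
[5.12, -30.962, -5.918, -0.0, -0.001, 0.016] rows>=16
--
[0.0, 0.0, 4.22, 0.0, 0.0, 0.0] rows>=3
--
```

jog_arm(increments=[[0, 0, -5.92, 0, 0, 0], [0, 0, -5.92, 0, 0, 0], [0, 0, -5.92, 0, 0, 0], [0, 0, -5.92, 0, 0, 0], [0, 0, -5.92, 0, 0, 0]])

```text
time_s: 14.45
tool_pos: [0.5849, 0.3702, 0.1808]
tool_rot: [0.001, -0.001, 1.0, 0.0]
ft_force: [-0.0, -0.0, -0.6]
finger_gap: 0.0333
finger_force: 10.0
```

jog_arm(increments=[[5.08, -30.97, 0, 0, 0, 0], [5.08, -30.97, 0, 0, 0, 0], [5.08, -30.97, 0, 0, 0, 0], [5.08, -30.97, 0, 0, 0, 0], [5.08, -30.97, 0, 0, 0, 0], [5.08, -30.97, 0, 0, 0, 0], [5.08, -30.97, 0, 0, 0, 0], [5.08, -30.97, 0, 0, 0, 0], [5.08, -30.97, 0, 0, 0, 0], [5.08, -30.97, 0, 0, 0, 0], [5.08, -30.97, 0, 0, 0, 0], [5.08, -30.97, 0, 0, 0, 0], [5.08, -30.97, 0, 0, 0, 0], [5.08, -30.97, 0, 0, 0, 0], [5.08, -30.97, 0, 0, 0, 0], [5.08, -30.97, 0, 0, 0, 0], [5.08, -30.97, 0, 0, 0, 0], [5.08, -30.97, 0, 0, 0, 0], [5.08, -30.97, 0, 0, 0, 0], [5.08, -30.97, 0, 0, 0, 0]])

```text
time_s: 16.45
tool_pos: [0.4594, -0.4029, 0.1798]
tool_rot: [-0.0, -0.002, 1.0, 0.0]
ft_force: [0.2, 0.4, 0.5]
finger_gap: 0.0334
finger_force: 10.0
```

jog_arm(increments=[[0, 0, 0, 0, 0, 0], [0, 0, 0, 0, 0, 0], [0, 0, 2.6, 0, 0, 0], [0, 0, 2.6, 0, 0, 0], [0, 0, 2.6, 0, 0, 0], [0, 0, 2.6, 0, 0, 0]])

```text
time_s: 17.05
tool_pos: [0.4594, -0.4045, 0.1159]
tool_rot: [0.0, -0.001, 1.0, -0.0]
ft_force: [-0.3, -0.2, 0.4]
finger_gap: 0.0327
finger_force: 10.0
```

```bash
python3 - <<'E'
from h import *
o=env.get_obs(); print(o['tool_pos'],o['finger_gap'])
im,d,P=cloud('side'); save(im[270:384,250:400],'a1.png',4)
plan([(.458,-.4041,.0745,90)])
E
```

```text
[ 0.45940848 -0.40448615  0.11592349] 0.032698228379616674
[0.064, 0.028, 1.679, -0.022, 0.017, 0.019] rows>=1
--
```

View pics/a1.png

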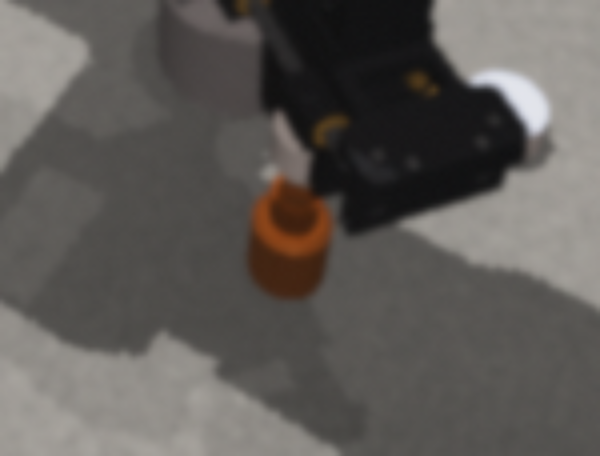

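The crop shows the cap held in the jaws at about (290,150), above the jar mouth at (295,200). I'll lower it slowly.

jog_arm(increments=[[0, 0, 0, 0, 0, 0], [0, 0, 0, 0, 0, 0], [0, 0, 0, 0, 0, 0]])

```text
time_s: 17.4
tool_pos: [0.4592, -0.4044, 0.1157]
tool_rot: [0.0, -0.001, 1.0, -0.0]
ft_force: [-0.8, -0.3, -0.0]
finger_gap: 0.0332
finger_force: 10.0
```

jog_arm(increments=[[0, 0, 0.3, 0, 0, 0], [0, 0, 0.6, 0, 0, 0], [0, 0, 0.75, 0, 0, 0], [0, 0, 0.9, 0, 0, 0], [0, 0, 1.05, 0, 0, 0], [0, 0, 1.2, 0, 0, 0], [0, 0, 1.3, 0, 0, 0], [0, 0, 1.4, 0, 0, 0], [0, 0, 1.5, 0, 0, 0], [0, 0, 1.57, 0, 0, 0], [0, 0, 1.57, 0, 0, 0], [0, 0, 1.57, 0, 0, 0]])

```text
time_s: 18.6
tool_pos: [0.4591, -0.4043, 0.0759]
tool_rot: [0.0, -0.001, 1.0, -0.0]
ft_force: [0.3, -0.2, 0.1]
finger_gap: 0.0333
finger_force: 10.0
```

jog_arm(increments=[[0, 0, 0.04, 0, 0, 0], [0, 0, 0.04, 0, 0, 0], [0, 0, 0.04, 0, 0, 0], [0, 0, 0.04, 0, 0, 0], [0, 0, 0.04, 0, 0, 0], [0, 0, 1.55, 0, 0, 0], [0, 0, 1.55, 0, 0, 0], [0, 0, 1.55, 0, 0, 0], [0, 0, 1.55, 0, 0, 0], [0, 0, 1.55, 0, 0, 0]], gripper=0.5)

```text
time_s: 19.6
tool_pos: [0.4594, -0.4047, 0.0384]
tool_rot: [0.001, -0.001, 1.0, -0.001]
ft_force: [0.3, 0.6, -0.1]
finger_gap: 0.0659
finger_force: 0.0
```

jog_arm(increments=[[0, 0, 0, 0, 0, 0], [0, 0, 0, 0, 0, 0], [0, 0, 0, 0, 0, 0], [0, 0, 0, 0, 0, 0], [0, 0, 0, 0, 0, 0], [0, 0, 0, 0, 0, 0], [0, 0, 0, 0, 0, 0]], gripper=-1, squeeze=15)

```text
time_s: 20.3
tool_pos: [0.4591, -0.4043, 0.0372]
tool_rot: [0.0, -0.001, 1.0, -0.0]
ft_force: [0.4, 0.5, 1.8]
finger_gap: 0.0376
finger_force: 15.0
```

```bash
python3 - <<'E'
from h import *
o=env.get_obs(); print(o['tool_pos'],o['finger_gap'])
plan([(.458,-.4041,.1,90),(.608,-.127,.1,5.6)],[(.608,-.127,.042,5.6)])
im,d,P=cloud('top')
for z,c,d,m,n,k in blobs(P): print('z%.3f c(%.3f,%.3f) d%.3f'%(z,*c,d))
E
```

```text
[ 0.45906971 -0.4043128   0.03718207] 0.03762114545640164
[0.043, 0.008, -2.513, -0.001, 0.001, 0.016] rows>=2
[-5.973, 11.084, -2.514, -0.0, 0.002, 16.896] rows>=10
--
[0.0, 0.0, 2.32, 0.0, 0.0, 0.0] rows>=2
--
z0.069 c(0.768,0.115) d0.145
z0.090 c(0.765,-0.115) d0.124
z0.017 c(0.653,-0.099) d0.042
z0.026 c(0.600,-0.371) d0.044
z0.017 c(0.576,-0.168) d0.044
z0.018 c(0.553,-0.099) d0.036
z0.019 c(0.542,0.022) d0.036
z0.064 c(0.493,0.260) d0.034
z0.123 c(0.482,-0.339) d0.049
z0.076 c(0.455,-0.011) d0.056
z0.149 c(0.446,0.552) d0.034
z0.026 c(0.452,-0.147) d0.047
z0.025 c(0.440,0.396) d0.054
z0.083 c(0.432,0.155) d0.066
z0.099 c(0.364,0.282) d0.044
z0.098 c(0.338,0.393) d0.043
z0.099 c(0.310,0.190) d0.043
z0.099 c(0.274,0.308) d0.044
z0.199 c(0.184,0.135) d0.145
z0.099 c(0.195,0.305) d0.043
```

jog_arm(increments=[[0, 0, -1, 0, 0, 0], [0, 0, -2.5, 0, 0, 0], [0, 0, -2.5, 0, 0, 0], [-1.5, 2.8, -2.5, 0, 0, 4], [-3, 5.5, -2.5, 0, 0, 8], [-4.5, 8.3, -2.5, 0, 0, 12], [-5.97, 11.08, -2.5, 0, 0, 16.88], [-5.97, 11.08, -2.5, 0, 0, 16.88], [-5.97, 11.08, -2.5, 0, 0, 16.88], [-5.97, 11.08, -2.5, 0, 0, 16.88], [-5.97, 11.08, -2.5, 0, 0, 16.88], [-5.97, 11.08, -2.5, 0, 0, 16.88], [-5.97, 11.08, -2.5, 0, 0, 16.88], [-5.97, 11.08, -2.5, 0, 0, 16.88], [-5.97, 11.08, -2.5, 0, 0, 16.88]])

```text
time_s: 21.85
tool_pos: [0.6077, -0.127, 0.0989]
tool_rot: [-0.0, 0.67, 0.742, -0.0]
ft_force: [-0.6, 0.3, -0.9]
finger_gap: 0.0373
finger_force: 15.0
```

```bash
python3 - <<'E'
from h import *
o=env.get_obs(); print(o['tool_pos'],o['finger_gap'])
plan([(.608,-.127,.042,5.6)])
im,d,P=cloud('side'); save(im[120:260,220:420],'a2.png',3)
E
```

```text
[ 0.60765225 -0.12703997  0.09888991] 0.037340710516423875
[-0.001, 0.016, 2.276, -0.01, -0.006, 0.049] rows>=2
--
```

View pics/a2.png

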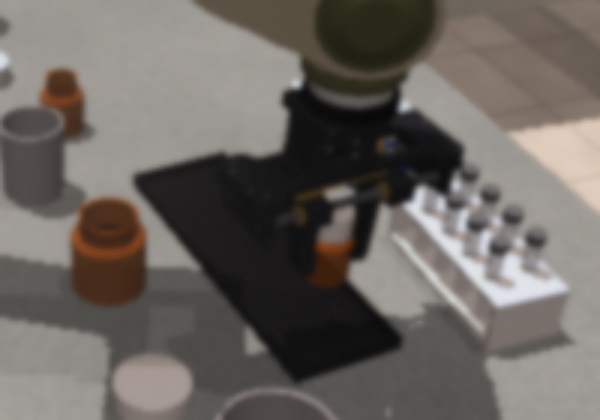

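jog_arm(increments=[[0, 0, 1.5, 0, 0, 0], [0, 0, 2, 0, 0, 0], [0, 0, 2.2, 0, 0, 0], [0, 0, 2.28, 0, 0, 0], [0, 0, 2.28, 0, 0, 0], [0, 0, 2.28, 0, 0, 0], [0, 0, 2.28, 0, 0, 0]])

```text
time_s: 22.6
tool_pos: [0.6082, -0.1272, 0.0434]
tool_rot: [0.001, 0.671, 0.741, 0.0]
ft_force: [-0.9, -0.2, -1.6]
finger_gap: 0.0376
finger_force: 15.0
```

jog_arm(increments=[[0, 0, 0, 0, 0, 0], [0, 0, 0, 0, 0, 0], [0, 0, 0, 0, 0, 0], [0, 0, 0, 0, 0, 0], [0, 0, -2, 0, 0, 0], [0, 0, -5, 0, 0, 0], [0, 0, -5, 0, 0, 0], [0, 0, -5, 0, 0, 0], [0, 0, -5, 0, 0, 0], [0, 0, -5, 0, 0, 0], [0, 0, -5, 0, 0, 0]], gripper=0.36)

```text
time_s: 23.7
tool_pos: [0.6074, -0.127, 0.166]
tool_rot: [-0.001, 0.671, 0.741, -0.0]
ft_force: [-0.5, 0.4, -0.2]
finger_gap: 0.0603
finger_force: 0.0
```

```bash
python3 - <<'E'
from h import *
o=env.get_obs(); print(o['tool_pos'],o['finger_gap'])
plan([(.433,.155,.167,0)],[(.433,.155,.085,0)])
im,d,P=cloud('side')
for z,c,d,m,n,k in blobs(P,.02): print('z%.3f c(%.3f,%.3f) d%.3f'%(z,*c,d))
E
```

```text
[ 0.60744995 -0.12696724  0.16597328] 0.060302906258699336
[11.914, -5.828, -0.01, -0.03, -0.014, 1.135] rows>=7
--
[0.0, 0.0, 3.28, 0.0, 0.0, 0.0] rows>=2
--
z0.130 c(0.442,0.547) d0.041
z0.094 c(0.321,0.295) d0.256
z0.172 c(0.160,0.180) d0.050
z0.095 c(0.272,0.310) d0.049
z0.023 c(0.436,0.395) d0.058
z0.076 c(0.461,0.195) d0.170
z0.066 c(0.750,0.097) d0.057
z0.186 c(0.645,-0.125) d0.025
z0.187 c(0.566,-0.133) d0.026
z0.087 c(0.762,-0.113) d0.128
z0.074 c(0.454,-0.008) d0.059
z0.068 c(0.605,-0.128) d0.037
z0.023 c(0.440,-0.163) d0.065
z0.061 c(0.491,-0.279) d0.093
z0.024 c(0.598,-0.371) d0.046
```

jog_arm(increments=[[11.91, -5.83, 0, 0, 0, 1.13], [11.91, -5.83, 0, 0, 0, 1.13], [11.91, -5.83, 0, 0, 0, 1.13], [11.91, -5.83, 0, 0, 0, 1.13], [11.91, -5.83, 0, 0, 0, 1.13], [11.91, -5.83, 0, 0, 0, 1.13], [11.91, -5.83, 0, 0, 0, 1.13], [11.91, -5.83, 0, 0, 0, 1.13], [11.91, -5.83, 0, 0, 0, 1.13], [11.91, -5.83, 0, 0, 0, 1.13], [11.91, -5.83, 0, 0, 0, 1.13], [11.91, -5.83, 3.28, 0, 0, 1.13], [11.91, -5.83, 3.28, 0, 0, 1.13], [11.91, -5.83, 3.28, 0, 0, 1.13], [11.91, -5.83, 3.28, 0, 0, 1.13], [11.91, -5.83, 3.28, 0, 0, 1.13]], gripper=1)

```text
time_s: 25.35
tool_pos: [0.4344, 0.1546, 0.087]
tool_rot: [0.001, 0.707, 0.707, 0.001]
ft_force: [0.4, -1.0, -0.7]
finger_gap: 0.0885
finger_force: 0.0
```

jog_arm(increments=[[0, 0, 0, 0, 0, 0], [0, 0, 0, 0, 0, 0], [0, 0, 0, 0, 0, 0], [0, 0, 0, 0, 0, 0], [0, 0, 0, 0, 0, 0], [0, 0, 0, 0, 0, 0]], gripper=-1, squeeze=20)

```text
time_s: 25.95
tool_pos: [0.4334, 0.1549, 0.0861]
tool_rot: [0.0, 0.707, 0.707, 0.0]
ft_force: [-0.5, -0.2, 5.7]
finger_gap: 0.0659
finger_force: 19.9
```

jog_arm(increments=[[0, 0, -2, 0, 0, 0], [0, 0, -3.6, 0, 0, 0], [0, 0, -3.6, 0, 0, 0], [0, 0, -3.6, 0, 0, 0], [0, 0, -3.6, 0, 0, 0], [0, 0, -3.6, 0, 0, 0]])

```text
time_s: 26.55
tool_pos: [0.4328, 0.1547, 0.1743]
tool_rot: [-0.001, 0.707, 0.707, -0.001]
ft_force: [-0.8, -0.4, -1.0]
finger_gap: 0.0656
finger_force: 20.0
```

```bash
python3 - <<'E'
from h import *
o=env.get_obs(); print(o['tool_pos'],o['finger_gap'])
for cam in ('top','side'):
  im,d,P=cloud(cam)
  for z,c,d,m,n,k in blobs(P,.02): 
    if abs(c[0]-.45)<.1 and -.35<c[1]<.22: print(cam,'z%.3f c(%.3f,%.3f) d%.3f'%(z,*c,d))
plan([(.49,-.279,.175,0)],[(.49,-.279,.092,0)])
E
```

```text
[0.43284752 0.15470212 0.17426   ] 0.06556698709815764
top z0.065 c(0.494,-0.281) d0.090
top z0.075 c(0.455,-0.011) d0.056
top z0.026 c(0.443,-0.165) d0.064
side z0.178 c(0.431,0.149) d0.100
side z0.073 c(0.455,-0.010) d0.057
side z0.023 c(0.440,-0.163) d0.066
side z0.061 c(0.492,-0.280) d0.092
[-17.349, 2.268, -0.017, -0.025, 0.003, 0.006] rows>=9
--
[0.0, 0.0, 3.32, 0.0, 0.0, 0.0] rows>=2
--
```

jog_arm(increments=[[-6.6, -3, 0, 0, 0, 0], [-6.6, -3, 0, 0, 0, 0], [-6.6, -3, 0, 0, 0, 0], [-6.6, -3, 0, 0, 0, 0], [-14, -2.5, 0, 0, 0, 0], [-14, -2.5, 0, 0, 0, 0], [-14, -2.5, 0, 0, 0, 0], [-14, -2.5, 0, 0, 0, 0], [-17.39, 2.37, 0, 0, 0, 0], [-17.39, 2.37, 0, 0, 0, 0], [-17.39, 2.37, 0, 0, 0, 0], [-17.39, 2.37, 0, 0, 0, 0], [-17.39, 2.37, 0, 0, 0, 0], [-17.39, 2.37, 0, 0, 0, 0], [-17.39, 2.37, 0, 0, 0, 0], [-17.39, 2.37, 0, 0, 0, 0], [-17.39, 2.37, 0, 0, 0, 0]])

```text
time_s: 28.35
tool_pos: [0.4926, -0.2797, 0.1759]
tool_rot: [0.0, 0.707, 0.707, 0.0]
ft_force: [-0.7, -0.3, -0.7]
finger_gap: 0.0656
finger_force: 20.0
```

```bash
python3 - <<'E'
from h import *
o=env.get_obs(); print(o['tool_pos'],o['finger_gap'])
im,d,P=cloud('side'); save(im[170:330,220:420],'b1.png',3)
plan([(.492,-.280,.093,0)])
E
```

```text
[ 0.49257093 -0.27966946  0.17591233] 0.06561126664229391
[-0.01, -0.027, 3.314, 0.002, 0.002, 0.007] rows>=2
--
```

View pics/b1.png

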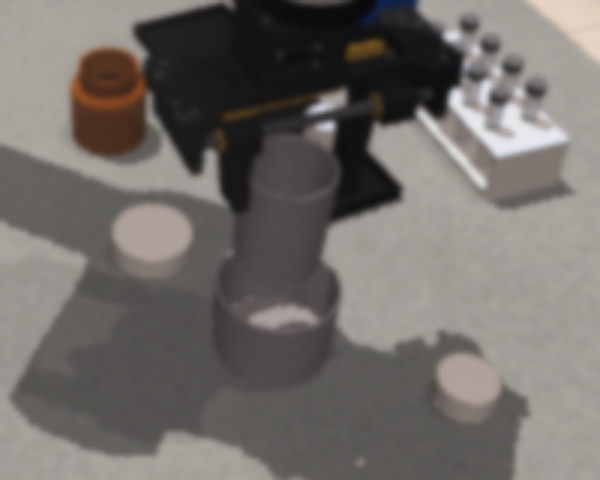

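The medium beaker hangs upright over the large one, at about (290,180) in the crop. I'll lower it now.

jog_arm(increments=[[0, 0, 1, 0, 0, 0], [0, 0, 2, 0, 0, 0], [0, 0, 2.6, 0, 0, 0], [0, 0, 3, 0, 0, 0], [0, 0, 3.2, 0, 0, 0], [0, 0, 3.35, 0, 0, 0], [0, 0, 3.35, 0, 0, 0], [0, 0, 3.35, 0, 0, 0]])

```text
time_s: 29.2
tool_pos: [0.4931, -0.2801, 0.0924]
tool_rot: [0.001, 0.707, 0.707, 0.0]
ft_force: [-0.2, 0.2, -1.8]
finger_gap: 0.0655
finger_force: 20.0
```

jog_arm(increments=[[0, 0, 0, 0, 0, 0], [0, 0, 0, 0, 0, 0], [0, 0, 0, 0, 0, 0], [0, 0, -2, 0, 0, 0], [0, 0, -4, 0, 0, 0], [0, 0, -4, 0, 0, 0], [0, 0, -4, 0, 0, 0], [0, 0, -4, 0, 0, 0], [0, 0, -4, 0, 0, 0]], gripper=1)

```text
time_s: 30.1
tool_pos: [0.4925, -0.2796, 0.1903]
tool_rot: [-0.001, 0.707, 0.707, -0.0]
ft_force: [0.0, 0.3, -0.5]
finger_gap: 0.0883
finger_force: 0.0
```

```bash
python3 - <<'E'
from h import *
o=env.get_obs(); print(o['tool_pos'],o['finger_gap'])
plan([(.42,-.15,.192,0),(.364,.282,.18,30),(.364,.282,.104,30)])
im,d,P=cloud('side')
for z,c,d,m,n,k in blobs(P,.02):
    if c[1]<-.2 or abs(c[0]-.364)<.05: print('z%.3f c(%.3f,%.3f) d%.3f'%(z,*c,d))
E
```

```text
[ 0.49248198 -0.27964577  0.19034759] 0.08832497993511743
[5.187, -2.897, -0.05, -0.025, -0.022, 0.006] rows>=3
[22.468, -5.127, 0.468, -0.018, -0.028, -5.994] rows>=12
[22.462, -5.12, 3.508, -0.018, -0.028, -5.994] rows>=12
--
z0.095 c(0.322,0.294) d0.254
z0.190 c(0.542,-0.283) d0.025
z0.197 c(0.438,-0.284) d0.021
z0.081 c(0.491,-0.277) d0.068
z0.023 c(0.598,-0.370) d0.046
```

jog_arm(increments=[[22.46, -5.12, 0.4, 0, 0, -6], [22.46, -5.12, 0.4, 0, 0, -6], [22.46, -5.12, 0.4, 0, 0, -6], [22.46, -5.12, 0.4, 0, 0, -6], [22.46, -5.12, 0.4, 0, 0, -6], [22.46, -5.12, 0.4, 0, 0, -6], [22.46, -5.12, 0.4, 0, 0, -6], [22.46, -5.12, 0.4, 0, 0, -6], [22.46, -5.12, 0.4, 0, 0, -6], [22.46, -5.12, 0.4, 0, 0, -6], [22.46, -5.12, 0.4, 0, 0, -6], [22.46, -5.12, 0.4, 0, 0, -6], [22.46, -5.12, 0.4, 0, 0, -6], [22.46, -5.12, 0.4, 0, 0, -6], [22.46, -5.12, 0.4, 0, 0, -6], [22.46, -5.12, 0.4, 0, 0, -6]], gripper=0.36)

```text
time_s: 31.75
tool_pos: [0.3649, 0.2806, 0.1817]
tool_rot: [-0.0, 0.501, 0.866, -0.0]
ft_force: [0.4, 0.1, -0.3]
finger_gap: 0.0598
finger_force: 0.0
```

```bash
python3 - <<'E'
from h import *
o=env.get_obs(); print(o['tool_pos'],o['finger_gap'])
plan([(.364,.282,.103,30)])
E
```

```text
[0.36491466 0.28056069 0.18170647] 0.05982420053330095
[0.068, -0.002, 3.148, -0.004, 0.001, -0.013] rows>=2
--
```

jog_arm(increments=[[0.03, 0, 1.5, 0, 0, 0], [0.03, 0, 2.5, 0, 0, 0], [0.03, 0, 3.12, 0, 0, 0], [0.03, 0, 3.12, 0, 0, 0], [0.03, 0, 3.12, 0, 0, 0], [0.03, 0, 3.12, 0, 0, 0]])

```text
time_s: 32.35
tool_pos: [0.3648, 0.2821, 0.1048]
tool_rot: [0.001, 0.5, 0.866, 0.001]
ft_force: [-0.3, -1.0, 0.8]
finger_gap: 0.0601
finger_force: 0.0
```

jog_arm(increments=[[0, 0, 0, 0, 0, 0], [0, 0, 0, 0, 0, 0], [0, 0, 0, 0, 0, 0], [0, 0, 0, 0, 0, 0], [0, 0, 0, 0, 0, 0], [0, 0, 0, 0, 0, 0]], gripper=-1, squeeze=20)

```text
time_s: 32.95
tool_pos: [0.3645, 0.2823, 0.1043]
tool_rot: [0.0, 0.5, 0.866, 0.0]
ft_force: [0.1, 0.5, 6.3]
finger_gap: 0.0436
finger_force: 20.0
```

jog_arm(increments=[[0, 0, -2, 0, 0, 0], [0, 0, -4, 0, 0, 0], [0, 0, -4.8, 0, 0, 0], [0, 0, -4.8, 0, 0, 0], [0, 0, -4.8, 0, 0, 0], [0, 0, -4.8, 0, 0, 0], [0, 0, -4.8, 0, 0, 0]])

```text
time_s: 33.65
tool_pos: [0.3638, 0.282, 0.2225]
tool_rot: [-0.001, 0.5, 0.866, -0.001]
ft_force: [-0.0, 1.0, -0.3]
finger_gap: 0.0434
finger_force: 20.0
```

```bash
python3 - <<'E'
from h import *
o=env.get_obs(); print(o['tool_pos'],o['finger_gap'])
for cam in ('top','side'):
  im,d,P=cloud(cam)
  for z,c,d,m,n,k in blobs(P,.02): 
    if abs(c[0]-.45)<.1 and -.35<c[1]<.22: print(cam,'z%.3f c(%.3f,%.3f) d%.3f'%(z,*c,d))
plan([(.35,.05,.222,30),(.38,-.15,.222,30),(.492,-.279,.222,30)])
E
```

```text
[0.36379328 0.28195728 0.22248989] 0.0434444639864553
top z0.084 c(0.494,-0.278) d0.067
top z0.075 c(0.457,-0.012) d0.060
top z0.026 c(0.443,-0.165) d0.064
side z0.073 c(0.454,-0.009) d0.057
side z0.023 c(0.439,-0.164) d0.066
side z0.081 c(0.490,-0.277) d0.069
[-7.755, -5.13, 0.046, -0.021, -0.002, 0.006] rows>=5
[-15.282, -8.094, 0.05, -0.021, -0.002, 0.006] rows>=9
[-21.991, -6.798, 0.046, -0.021, -0.002, 0.006] rows>=12
--
```

jog_arm(increments=[[-7.75, -5.13, 0, 0, 0, 0], [-7.75, -5.13, 0, 0, 0, 0], [-7.75, -5.13, 0, 0, 0, 0], [-7.75, -5.13, 0, 0, 0, 0], [-15.28, -8.09, 0, 0, 0, 0], [-15.28, -8.09, 0, 0, 0, 0], [-15.28, -8.09, 0, 0, 0, 0], [-15.28, -8.09, 0, 0, 0, 0], [-21.99, -6.78, 0, 0, 0, 0], [-21.99, -6.78, 0, 0, 0, 0], [-21.99, -6.78, 0, 0, 0, 0], [-21.99, -6.78, 0, 0, 0, 0], [-21.99, -6.78, 0, 0, 0, 0], [-21.99, -6.78, 0, 0, 0, 0], [-21.99, -6.78, 0, 0, 0, 0], [-21.99, -6.78, 0, 0, 0, 0], [-21.99, -6.78, 0, 0, 0, 0], [-21.99, -6.78, 0, 0, 0, 0], [-21.99, -6.78, 0, 0, 0, 0]])

```text
time_s: 35.65
tool_pos: [0.4925, -0.2784, 0.2241]
tool_rot: [0.0, 0.5, 0.866, -0.0]
ft_force: [0.4, 0.7, -0.8]
finger_gap: 0.0432
finger_force: 20.0
```

```bash
python3 - <<'E'
from h import *
o=env.get_obs(); print(o['tool_pos'],o['finger_gap'])
im,d,P=cloud('side'); save(im[150:310,220:420],'b2.png',3)
plan([(.492,-.2785,.116,30)])
E
```

```text
[ 0.49249902 -0.2783736   0.22407375] 0.043233692204433856
[0.01, -0.019, 4.319, 0.001, 0.003, 0.008] rows>=3
--
```

View pics/b2.png

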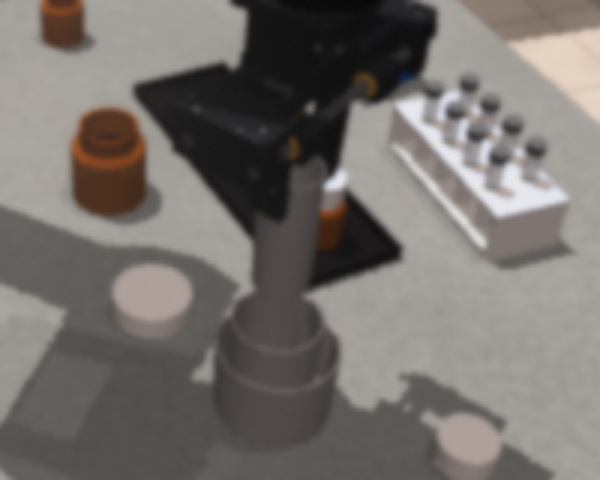

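The small beaker hangs over the nested pair, at about (285,230), and the capped jar a stands in the tray behind it. I'll lower it now.

jog_arm(increments=[[0, 0, 1.5, 0, 0, 0], [0, 0, 3, 0, 0, 0], [0, 0, 3.8, 0, 0, 0], [0, 0, 4.1, 0, 0, 0], [0, 0, 4.33, 0, 0, 0], [0, 0, 4.33, 0, 0, 0], [0, 0, 4.33, 0, 0, 0]])

```text
time_s: 36.4
tool_pos: [0.493, -0.2789, 0.1166]
tool_rot: [0.001, 0.5, 0.866, -0.0]
ft_force: [0.3, -0.4, -0.6]
finger_gap: 0.0431
finger_force: 20.0
```

jog_arm(increments=[[0, 0, 0, 0, 0, 0], [0, 0, 0, 0, 0, 0], [0, 0, 0, 0, 0, 0], [0, 0, -2, 0, 0, 0], [0, 0, -4, 0, 0, 0], [0, 0, -4, 0, 0, 0], [0, 0, -4, 0, 0, 0], [0, 0, -4, 0, 0, 0], [0, 0, -4, 0, 0, 0]], gripper=0.4)

```text
time_s: 37.3
tool_pos: [0.4922, -0.2784, 0.2141]
tool_rot: [-0.001, 0.5, 0.866, 0.0]
ft_force: [0.1, 0.4, -0.8]
finger_gap: 0.0617
finger_force: 0.0
```

```bash
python3 - <<'E'
from h import *
o=env.get_obs(); print(o['tool_pos'],o['finger_gap'])
plan([(.456,-.0105,.19,0)],[(.456,-.0105,.056,0)])
im,d,P=cloud('side')
for z,c,d,m,n,k in blobs(P,.02):
    if c[1]<.2 and z<.15: print('z%.3f c(%.3f,%.3f) d%.3f'%(z,*c,d))
E
```

```text
[ 0.49220081 -0.27836428  0.21410465] 0.06171077323829319
[9.998, 4.109, 0.988, -0.019, -0.028, 6.006] rows>=6
--
[0.0, 0.0, 5.36, 0.0, 0.0, 0.0] rows>=3
--
z0.095 c(0.308,0.192) d0.049
z0.087 c(0.761,-0.113) d0.127
z0.073 c(0.454,-0.009) d0.057
z0.023 c(0.440,-0.164) d0.066
z0.099 c(0.490,-0.282) d0.063
z0.024 c(0.598,-0.371) d0.046
```

jog_arm(increments=[[10, 4.11, 1, 0, 0, 6], [10, 4.11, 1, 0, 0, 6], [10, 4.11, 1, 0, 0, 6], [10, 4.11, 1, 0, 0, 6], [10, 4.11, 1, 0, 0, 6], [10, 4.11, 1, 0, 0, 6], [10, 4.11, 1, 0, 0, 6], [10, 4.11, 1, 0, 0, 6], [10, 4.11, 1, 0, 0, 6], [10, 4.11, 1, 0, 0, 6], [10, 4.11, 1, 0, 0, 6]], gripper=1)

```text
time_s: 38.45
tool_pos: [0.4566, -0.0117, 0.1905]
tool_rot: [0.0, 0.707, 0.707, -0.0]
ft_force: [-0.1, 0.3, 0.5]
finger_gap: 0.0877
finger_force: 0.0
```

```bash
python3 - <<'E'
from h import *
plan([(.456,-.0105,.056,0)])
o=env.get_obs(); print(o['tool_pos'],o['finger_gap'])
im,d,P=cloud('top')
for z,c,d,m,n,k in blobs(P,.02): print('z%.3f c(%.3f,%.3f) d%.3f'%(z,*c,d))
E
```

```text
[0.047, -0.024, 5.379, -0.0, 0.001, -0.01] rows>=3
--
[ 0.4565982  -0.01166937  0.19048235] 0.08772627379949911
z0.069 c(0.768,0.115) d0.147
z0.089 c(0.764,-0.115) d0.123
z0.072 c(0.609,-0.129) d0.034
z0.027 c(0.599,-0.371) d0.044
z0.098 c(0.493,-0.278) d0.066
z0.064 c(0.491,0.261) d0.038
z0.150 c(0.447,0.552) d0.036
z0.026 c(0.443,-0.165) d0.063
z0.026 c(0.440,0.396) d0.054
z0.063 c(0.440,0.012) d0.027
z0.098 c(0.337,0.394) d0.045
z0.099 c(0.310,0.190) d0.043
z0.098 c(0.274,0.308) d0.044
z0.089 c(0.214,0.299) d0.015
```

jog_arm(increments=[[0.04, -0.02, 2, 0, 0, 0], [0.04, -0.02, 4, 0, 0, 0], [0.04, -0.02, 5, 0, 0, 0], [0.04, -0.02, 5.4, 0, 0, 0], [0.04, -0.02, 5.4, 0, 0, 0], [0.04, -0.02, 5.4, 0, 0, 0]], gripper=1)

```text
time_s: 39.1
tool_pos: [0.4566, -0.0101, 0.0566]
tool_rot: [0.001, 0.707, 0.707, 0.0]
ft_force: [0.4, -0.2, 0.4]
finger_gap: 0.0879
finger_force: 0.0
```

jog_arm(increments=[[0, 0, 0, 0, 0, 0], [0, 0, 0, 0, 0, 0], [0, 0, 0, 0, 0, 0], [0, 0, 0, 0, 0, 0], [0, 0, 0, 0, 0, 0], [0, 0, 0, 0, 0, 0]], gripper=-1, squeeze=5)

```text
time_s: 39.7
tool_pos: [0.4562, -0.0098, 0.0563]
tool_rot: [0.001, 0.707, 0.707, 0.0]
ft_force: [-1.4, -0.2, 7.5]
finger_gap: 0.0682
finger_force: 5.0
```

jog_arm(increments=[[0, 0, 0, 0, 0, 0], [0, 0, 0, 0, 0, 0], [0, 0, 0, 0, 0, 0], [0, 0, 0, 0, 0, -18], [0, 0, 0, 0, 0, -18], [0, 0, 0, 0, 0, -18], [0, 0, 0, 0, 0, -18], [0, 0, 0, 0, 0, -18], [0, 0, 0, 0, 0, -18], [0, 0, 0, 0, 0, -18], [0, 0, 0, 0, 0, -18], [0, 0, 0, 0, 0, -18], [0, 0, 0, 0, 0, -18], [0, 0, 0, 0, 0, -18], [0, 0, 0, 0, 0, -18], [0, 0, 0, 0, 0, -18], [0, 0, 0, 0, 0, -18]], gripper=1)

```text
time_s: 41.4
tool_pos: [0.4559, -0.0098, 0.0555]
tool_rot: [-0.0, 0.0, 1.0, 0.0]
ft_force: [-0.7, 0.2, -0.1]
finger_gap: 0.0881
finger_force: 0.0
```

jog_arm(increments=[[0, 0, 0, 0, 0, 0], [0, 0, 0, 0, 0, 0], [0, 0, 0, 0, 0, 0], [0, 0, 0, 0, 0, 0], [0, 0, 0, 0, 0, 0], [0, 0, 0, 0, 0, 0]], gripper=-1, squeeze=5)

```text
time_s: 42.0
tool_pos: [0.4559, -0.0097, 0.0556]
tool_rot: [-0.0, -0.0, 1.0, 0.0]
ft_force: [0.4, 1.4, 1.2]
finger_gap: 0.0681
finger_force: 5.0
```

jog_arm(increments=[[0, 0, 0, 0, 0, 0], [0, 0, 0, 0, 0, 0], [0, 0, 0, 0, 0, 0], [0, 0, -5, 0, 0, 0], [0, 0, -5, 0, 0, 0], [0, 0, -5, 0, 0, 0], [0, 0, -5, 0, 0, 0], [0, 0, -5, 0, 0, 0], [0, 0, -5, 0, 0, 0]], gripper=1)

```text
time_s: 42.9
tool_pos: [0.4553, -0.0097, 0.1792]
tool_rot: [-0.001, -0.0, 1.0, 0.0]
ft_force: [-0.0, -0.8, 0.4]
finger_gap: 0.0882
finger_force: 0.0
```

```bash
python3 - <<'E'
from h import *
o=env.get_obs(); print(o['tool_pos'],o['finger_gap'])
plan([(.442,-.164,.15,70),(.442,-.164,.032,70)])
E
```

```text
[ 0.45528853 -0.00965519  0.179161  ] 0.08818051644128529
[0.531, -6.174, 1.163, 0.003, -0.033, 4.006] rows>=4
[0.518, -6.178, 5.883, 0.003, -0.033, 4.006] rows>=5
--
```

jog_arm(increments=[[0.55, -6.17, 1.2, 0, 0, 4], [0.55, -6.17, 1.2, 0, 0, 4], [0.55, -6.17, 1.2, 0, 0, 4], [0.55, -6.17, 1.2, 0, 0, 4], [0.55, -6.17, 1.2, 0, 0, 4], [0.55, -6.17, 1.2, 0, 0, 4], [0.55, -6.17, 4, 0, 0, 4], [0.55, -6.17, 5.95, 0, 0, 4], [0.55, -6.17, 5.95, 0, 0, 4], [0.55, -6.17, 5.95, 0, 0, 4], [0.55, -6.17, 5.95, 0, 0, 4]])

```text
time_s: 44.0
tool_pos: [0.4427, -0.1631, 0.0325]
tool_rot: [0.0, 0.172, 0.985, -0.0]
ft_force: [0.2, -0.3, 0.3]
finger_gap: 0.0881
finger_force: 0.0
```

jog_arm(increments=[[0, 0, 0, 0, 0, 0], [0, 0, 0, 0, 0, 0], [0, 0, 0, 0, 0, 0], [0, 0, 0, 0, 0, 0], [0, 0, 0, 0, 0, 0], [0, 0, 0, 0, 0, 0]], gripper=-1, squeeze=4)

```text
time_s: 44.6
tool_pos: [0.4426, -0.1642, 0.0324]
tool_rot: [0.001, 0.173, 0.985, -0.0]
ft_force: [0.1, 0.9, 5.9]
finger_gap: 0.064
finger_force: 4.0
```

jog_arm(increments=[[0, 0, 0, 0, 0, 0], [0, 0, 0, 0, 0, 0], [0, 0, 0, 0, 0, 0], [0, 0, 0, 0, 0, 18], [0, 0, 0, 0, 0, 18], [0, 0, 0, 0, 0, 18], [0, 0, 0, 0, 0, 18], [0, 0, 0, 0, 0, 18], [0, 0, 0, 0, 0, 18], [0, 0, 0, 0, 0, 18], [0, 0, 0, 0, 0, 18], [0, 0, 0, 0, 0, 18], [0, 0, 0, 0, 0, 18], [0, 0, 0, 0, 0, 18], [0, 0, 0, 0, 0, 18], [0, 0, 0, 0, 0, 18], [0, 0, 0, 0, 0, 18]], gripper=1)

```text
time_s: 46.3
tool_pos: [0.4422, -0.164, 0.0318]
tool_rot: [-0.0, 0.819, 0.574, -0.0]
ft_force: [-0.2, 0.2, -0.1]
finger_gap: 0.0881
finger_force: 0.0
```

jog_arm(increments=[[0, 0, 0, 0, 0, 0], [0, 0, 0, 0, 0, 0], [0, 0, 0, 0, 0, 0], [0, 0, 0, 0, 0, 0], [0, 0, 0, 0, 0, 0], [0, 0, 0, 0, 0, 0]], gripper=-1, squeeze=10)

```text
time_s: 46.9
tool_pos: [0.4422, -0.164, 0.0318]
tool_rot: [-0.0, 0.819, 0.574, 0.0]
ft_force: [-0.6, 0.5, 0.4]
finger_gap: 0.0639
finger_force: 10.0
```

```bash
python3 - <<'E'
from h import *
o=env.get_obs(); print(o['tool_pos'],o['finger_gap'],o['joint_pos'][5]); x,y,z=o['tool_pos']
plan([(x,y,.14,-20),(.4559,-.0097,.14,-20),(.4559,-.0097,.11,-20),(.4559,-.0097,.06+z+.0015,-20)])
E
```

```text
[ 0.44224976 -0.16402781  0.03181961] 0.06386821869353997 -0.2585012255105118
[0.0, 0.0, -4.327, 0.0, -0.0, 0.007] rows>=3
[5.989, -1.594, -4.327, 0.0, -0.0, 0.007] rows>=4
[5.989, -1.594, -3.127, 0.0, -0.0, 0.007] rows>=4
[5.989, -1.594, -2.46, 0.0, -0.0, 0.007] rows>=4
--
```

jog_arm(increments=[[0, 0, -2, 0, 0, 0], [0, 0, -4.33, 0, 0, 0], [0, 0, -4.33, 0, 0, 0], [3, -0.8, -4.33, 0, 0, 0], [5.99, -1.59, -4.33, 0, 0, 0], [5.99, -1.59, -4.33, 0, 0, 0], [5.99, -1.59, -4.33, 0, 0, 0], [5.99, -1.59, -4.33, 0, 0, 0], [5.99, -1.59, -4.33, 0, 0, 0], [5.99, -1.59, -4.33, 0, 0, 0], [5.99, -1.59, -3.13, 0, 0, 0], [5.99, -1.59, -3.13, 0, 0, 0], [5.99, -1.59, -3, 0, 0, 0], [5.99, -1.59, -2.9, 0, 0, 0], [5.99, -1.59, -2.8, 0, 0, 0], [5.99, -1.59, -2.7, 0, 0, 0], [5.99, -1.59, -2.6, 0, 0, 0], [5.99, -1.59, -2.5, 0, 0, 0], [5.99, -1.59, -2.45, 0, 0, 0], [5.99, -1.59, -2.45, 0, 0, 0]])

```text
time_s: 48.9
tool_pos: [0.4559, -0.0097, 0.0929]
tool_rot: [-0.0, 0.819, 0.574, -0.0]
ft_force: [0.5, -0.1, 0.0]
finger_gap: 0.0637
finger_force: 10.0
```

```bash
python3 - <<'E'
from h import *
o=env.get_obs(); print(o['tool_pos'],o['finger_gap'],o['ft_force'])
im,d,P=cloud('side'); save(im[150:250,210:340],'d1.png',4)
E
```

```text
[ 0.45594433 -0.00966634  0.09289948] 0.06371456741873631 [ 0.45362188 -0.12039479  0.04289939]
```

View pics/d1.png

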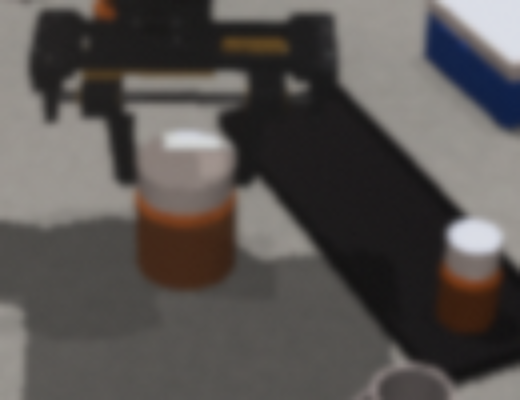

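The cap sits over jar d's neck at (185,165). Next I release it and grip the body.

jog_arm(increments=[[0, 0, 0.03, 0, 0, 0], [0, 0, 0.03, 0, 0, 0], [0, 0, 0.03, 0, 0, 0], [0, 0, 0.03, 0, 0, 0], [0, 0, 1.45, 0, 0, 0], [0, 0, 1.45, 0, 0, 0], [0, 0, 1.45, 0, 0, 0], [0, 0, 1.45, 0, 0, 0]], gripper=1)

```text
time_s: 49.75
tool_pos: [0.4565, -0.0098, 0.0578]
tool_rot: [0.0, 0.819, 0.574, 0.0]
ft_force: [-0.1, -0.2, 1.1]
finger_gap: 0.0881
finger_force: 0.0
```

jog_arm(increments=[[0, 0, 0, 0, 0, 0], [0, 0, 0, 0, 0, 0], [0, 0, 0, 0, 0, 0], [0, 0, 0, 0, 0, 0], [0, 0, 0, 0, 0, 0], [0, 0, 0, 0, 0, 0]], gripper=-1, squeeze=25)

```text
time_s: 50.35
tool_pos: [0.4562, -0.0097, 0.0573]
tool_rot: [0.0, 0.819, 0.574, 0.0]
ft_force: [-1.4, 0.4, 5.8]
finger_gap: 0.0671
finger_force: 25.0
```

```bash
python3 - <<'E'
from h import *
o=env.get_obs(); print(o['tool_pos'],o['finger_gap']); z=o['tool_pos'][2]
plan([(.456,-.0097,z+.04,5.6),(.598,-.023,z+.04,5.6),(.598,-.023,z+.005,5.6)])
E
```

```text
[ 0.45616735 -0.00974001  0.05727276] 0.06706947398582627
[-0.001, -0.006, -1.6, 0.008, 0.001, -5.113] rows>=3
[1.439, 5.515, -1.596, 0.008, 0.001, -5.113] rows>=3
[1.439, 5.514, -0.196, 0.008, 0.001, -5.113] rows>=3
--
```

jog_arm(increments=[[0, 0, -0.8, 0, 0, 0], [0, 0, -1.6, 0, 0, 0], [0, 0, -1.6, 0, 0, 0], [0.7, 2.7, -1.6, 0, 0, -2.5], [1.44, 5.5, -1.6, 0, 0, -5.1], [1.44, 5.5, -1.6, 0, 0, -5.1], [1.44, 5.5, -1.6, 0, 0, -5.1], [1.44, 5.5, -1.6, 0, 0, -5.1], [1.44, 5.5, -1.6, 0, 0, -5.1], [1.44, 5.5, -1.6, 0, 0, -5.1]])

```text
time_s: 51.35
tool_pos: [0.5965, -0.0227, 0.0964]
tool_rot: [-0.001, 0.672, 0.74, -0.0]
ft_force: [-0.3, 0.0, -3.1]
finger_gap: 0.0674
finger_force: 25.0
```

```bash
python3 - <<'E'
from h import *
o=env.get_obs(); print(o['tool_pos'],o['finger_gap'])
im,d,P=cloud('side'); save(im[130:250,230:380],'d2.png',4)
plan([(.598,-.023,.0618,5.6)])
E
```

```text
[ 0.59654009 -0.02265135  0.09644132] 0.06740607159421814
[-0.016, 0.05, 1.395, -0.009, -0.003, -0.018] rows>=1
--
```

View pics/d2.png

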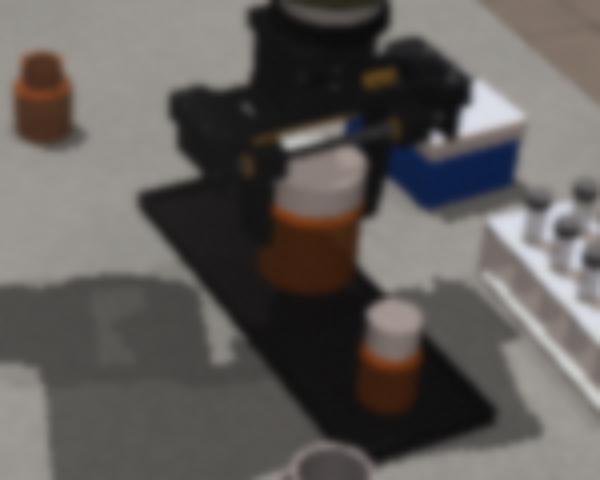

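Jar d, capped at (310,220), is above the tray. I'll lower and release it.

jog_arm(increments=[[0, 0, 0.7, 0, 0, 0], [0, 0, 1.1, 0, 0, 0], [0, 0, 1.3, 0, 0, 0], [0, 0, 1.4, 0, 0, 0], [0, 0, 1.4, 0, 0, 0], [0, 0, 1.4, 0, 0, 0]])

```text
time_s: 52.0
tool_pos: [0.5978, -0.0229, 0.0622]
tool_rot: [0.0, 0.672, 0.74, 0.0]
ft_force: [-0.4, -0.3, -3.7]
finger_gap: 0.0676
finger_force: 25.0
```

jog_arm(increments=[[0, 0, 0, 0, 0, 0], [0, 0, 0, 0, 0, 0], [0, 0, 0, 0, 0, 0], [0, 0, 0, 0, 0, 0], [0, 0, -2, 0, 0, 0], [0, 0, -5, 0, 0, 0], [0, 0, -5, 0, 0, 0], [0, 0, -5, 0, 0, 0], [0, 0, -5, 0, 0, 0], [0, 0, -5, 0, 0, 0]], gripper=1)

```text
time_s: 53.0
tool_pos: [0.597, -0.0227, 0.1852]
tool_rot: [-0.001, 0.672, 0.74, -0.001]
ft_force: [-0.2, -0.1, 0.0]
finger_gap: 0.0883
finger_force: 0.0
```

```bash
python3 - <<'E'
from h import *
o=env.get_obs(); print(o['tool_pos'],o['finger_gap'])
for cam in ('top','side'):
  im,d,P=cloud(cam)
  for z,c,d,m,n,k in blobs(P,.03): print(cam,'z%.3f c(%.3f,%.3f) d%.3f'%(z,*c,d))
plan([(.492,.260,.18,0),(.492,.260,.046,0)])
E
```

```text
[ 0.59697983 -0.02273127  0.18521247] 0.08828740811550932
top z0.069 c(0.770,0.115) d0.147
top z0.090 c(0.765,-0.115) d0.123
top z0.072 c(0.608,-0.132) d0.032
top z0.102 c(0.491,-0.283) d0.052
top z0.063 c(0.494,0.257) d0.040
top z0.150 c(0.446,0.552) d0.036
top z0.099 c(0.337,0.393) d0.043
top z0.098 c(0.192,0.309) d0.040
side z0.134 c(0.443,0.549) d0.033
side z0.095 c(0.335,0.395) d0.050
side z0.095 c(0.269,0.309) d0.048
side z0.168 c(0.647,-0.019) d0.026
side z0.096 c(0.193,0.307) d0.047
side z0.062 c(0.493,0.262) d0.042
side z0.198 c(0.542,-0.031) d0.024
side z0.096 c(0.307,0.191) d0.047
side z0.086 c(0.598,-0.027) d0.068
side z0.087 c(0.762,-0.115) d0.130
side z0.068 c(0.606,-0.128) d0.036
side z0.100 c(0.490,-0.276) d0.047
[11.664, -3.095, 0.231, -0.031, -0.009, 1.106] rows>=7
[11.659, -3.08, 5.591, -0.031, -0.009, 1.106] rows>=7
--
```

jog_arm(increments=[[11.67, -3.1, 0.2, 0, 0, 1.1], [11.67, -3.1, 0.2, 0, 0, 1.1], [11.67, -3.1, 0.2, 0, 0, 1.1], [11.67, -3.1, 0.2, 0, 0, 1.1], [11.67, -3.1, 0.2, 0, 0, 1.1], [11.67, -3.1, 0.2, 0, 0, 1.1], [11.67, -3.1, 0.2, 0, 0, 1.1], [11.67, -3.1, 0.2, 0, 0, 1.1], [11.67, -3.1, 0.2, 0, 0, 1.1], [11.67, -3.1, 0.2, 0, 0, 1.1], [11.67, -3.1, 3, 0, 0, 1.1], [11.67, -3.1, 5.6, 0, 0, 1.1], [11.67, -3.1, 5.6, 0, 0, 1.1], [11.67, -3.1, 5.6, 0, 0, 1.1], [11.67, -3.1, 5.6, 0, 0, 1.1], [11.67, -3.1, 5.6, 0, 0, 1.1]], gripper=0.6)

```text
time_s: 54.7
tool_pos: [0.4936, 0.26, 0.0489]
tool_rot: [0.001, 0.707, 0.707, 0.002]
ft_force: [0.2, -0.2, 0.7]
finger_gap: 0.0708
finger_force: 0.0
```

jog_arm(increments=[[0, 0, 0, 0, 0, 0], [0, 0, 0, 0, 0, 0], [0, 0, 0, 0, 0, 0], [0, 0, 0, 0, 0, 0], [0, 0, 0, 0, 0, 0], [0, 0, 0, 0, 0, 0]], gripper=-1, squeeze=4)

```text
time_s: 55.3
tool_pos: [0.4926, 0.2602, 0.0475]
tool_rot: [0.0, 0.707, 0.707, 0.001]
ft_force: [-0.2, -0.1, 6.5]
finger_gap: 0.0479
finger_force: 4.0
```

jog_arm(increments=[[0, 0, 0, 0, 0, 0], [0, 0, 0, 0, 0, 0], [0, 0, 0, 0, 0, 0], [0, 0, 0, 0, 0, -18], [0, 0, 0, 0, 0, -18], [0, 0, 0, 0, 0, -18], [0, 0, 0, 0, 0, -18], [0, 0, 0, 0, 0, -18], [0, 0, 0, 0, 0, -18], [0, 0, 0, 0, 0, -18], [0, 0, 0, 0, 0, -18], [0, 0, 0, 0, 0, -18], [0, 0, 0, 0, 0, -18], [0, 0, 0, 0, 0, -18], [0, 0, 0, 0, 0, -18], [0, 0, 0, 0, 0, -18], [0, 0, 0, 0, 0, -18]], gripper=0.6)

```text
time_s: 57.0
tool_pos: [0.4923, 0.2601, 0.0467]
tool_rot: [-0.0, 0.0, 1.0, -0.0]
ft_force: [0.3, 0.2, 0.4]
finger_gap: 0.071
finger_force: 0.0
```

jog_arm(increments=[[0, 0, 0, 0, 0, 0], [0, 0, 0, 0, 0, 0], [0, 0, 0, 0, 0, 0], [0, 0, 0, 0, 0, 0], [0, 0, 0, 0, 0, 0], [0, 0, 0, 0, 0, 0]], gripper=-1, squeeze=4)

```text
time_s: 57.6
tool_pos: [0.4923, 0.2601, 0.0468]
tool_rot: [0.0, -0.0, 1.0, 0.0]
ft_force: [-0.6, 1.2, -0.8]
finger_gap: 0.0475
finger_force: 4.0
```

jog_arm(increments=[[0, 0, 0, 0, 0, 0], [0, 0, 0, 0, 0, 0], [0, 0, 0, 0, 0, 0], [0, 0, -5, 0, 0, 0], [0, 0, -5, 0, 0, 0], [0, 0, -5, 0, 0, 0], [0, 0, -5, 0, 0, 0], [0, 0, -5, 0, 0, 0], [0, 0, -5, 0, 0, 0]], gripper=0.6)

```text
time_s: 58.5
tool_pos: [0.4917, 0.2599, 0.1703]
tool_rot: [-0.001, -0.0, 1.0, -0.0]
ft_force: [-0.5, -0.1, -0.4]
finger_gap: 0.0702
finger_force: 0.0
```

```bash
python3 - <<'E'
from h import *
o=env.get_obs(); print(o['tool_pos'],o['finger_gap'])
plan([(.598,-.371,.18,90),(.598,-.371,.032,90)])
E
```

```text
[0.49170556 0.25986258 0.17031053] 0.07020468782582065
[-4.237, -25.237, -0.379, -0.009, -0.031, 0.006] rows>=13
[-4.253, -25.232, 5.541, -0.009, -0.031, 0.006] rows>=14
--
```

jog_arm(increments=[[-4.23, -25.24, 0, 0, 0, 0], [-4.23, -25.24, 0, 0, 0, 0], [-4.23, -25.24, 0, 0, 0, 0], [-4.23, -25.24, 0, 0, 0, 0], [-4.23, -25.24, 0, 0, 0, 0], [-4.23, -25.24, 0, 0, 0, 0], [-4.23, -25.24, 0, 0, 0, 0], [-4.23, -25.24, 0, 0, 0, 0], [-4.23, -25.24, 0, 0, 0, 0], [-4.23, -25.24, 0, 0, 0, 0], [-4.23, -25.24, 0, 0, 0, 0], [-4.23, -25.24, 0, 0, 0, 0], [-4.23, -25.24, 0, 0, 0, 0], [-4.23, -25.24, 0, 0, 0, 0], [-4.23, -25.24, 0, 0, 0, 0], [-4.23, -25.24, 0, 0, 0, 0], [-4.23, -25.24, 0, 0, 0, 0], [-4.23, -25.24, 0, 0, 0, 0]])

```text
time_s: 60.3
tool_pos: [0.5986, -0.3698, 0.1721]
tool_rot: [0.0, -0.001, 1.0, -0.0]
ft_force: [-0.4, -0.5, -0.2]
finger_gap: 0.0705
finger_force: 0.0
```

```bash
python3 - <<'E'
from h import *
o=env.get_obs(); print(o['tool_pos'],o['finger_gap'])
plan([(.598,-.371,.032,90)])
E
```

```text
[ 0.59860334 -0.36976871  0.17209527] 0.07051529807740049
[0.024, -0.049, 5.604, -0.0, 0.0, 0.021] rows>=3
--
```

jog_arm(increments=[[0, -0.03, 2, 0, 0, 0], [0, -0.03, 4, 0, 0, 0], [0, -0.03, 5.59, 0, 0, 0], [0, -0.03, 5.59, 0, 0, 0], [0, -0.03, 5.59, 0, 0, 0], [0, -0.03, 5.59, 0, 0, 0]])

```text
time_s: 60.9
tool_pos: [0.5987, -0.3714, 0.0328]
tool_rot: [0.0, -0.001, 1.0, -0.0]
ft_force: [1.3, 0.0, 0.8]
finger_gap: 0.0706
finger_force: 0.0
```

jog_arm(increments=[[0, 0, 0, 0, 0, 0], [0, 0, 0, 0, 0, 0], [0, 0, 0, 0, 0, 0], [0, 0, 0, 0, 0, 0], [0, 0, 0, 0, 0, 0], [0, 0, 0, 0, 0, 0]], gripper=-1, squeeze=4)

```text
time_s: 61.5
tool_pos: [0.5984, -0.3716, 0.0323]
tool_rot: [0.0, -0.0, 1.0, -0.0]
ft_force: [-1.0, 1.8, 2.0]
finger_gap: 0.0435
finger_force: 4.0
```

jog_arm(increments=[[0, 0, 0, 0, 0, 0], [0, 0, 0, 0, 0, 0], [0, 0, 0, 0, 0, 0], [0, 0, 0, 0, 0, 18], [0, 0, 0, 0, 0, 18], [0, 0, 0, 0, 0, 18], [0, 0, 0, 0, 0, 18], [0, 0, 0, 0, 0, 18], [0, 0, 0, 0, 0, 18], [0, 0, 0, 0, 0, 18], [0, 0, 0, 0, 0, 18], [0, 0, 0, 0, 0, 18], [0, 0, 0, 0, 0, 18], [0, 0, 0, 0, 0, 18], [0, 0, 0, 0, 0, 18], [0, 0, 0, 0, 0, 18], [0, 0, 0, 0, 0, 18]], gripper=0.6)

```text
time_s: 63.2
tool_pos: [0.5984, -0.3716, 0.032]
tool_rot: [-0.0, 0.706, 0.708, -0.0]
ft_force: [-0.2, -0.3, 0.3]
finger_gap: 0.07
finger_force: 0.0
```

jog_arm(increments=[[0, 0, 0, 0, 0, 0], [0, 0, 0, 0, 0, 0], [0, 0, 0, 0, 0, 0], [0, 0, 0, 0, 0, 0], [0, 0, 0, 0, 0, 0], [0, 0, 0, 0, 0, 0]], gripper=-1, squeeze=10)

```text
time_s: 63.8
tool_pos: [0.5984, -0.3716, 0.0321]
tool_rot: [0.0, 0.707, 0.707, -0.0]
ft_force: [-1.0, -0.3, 1.0]
finger_gap: 0.0437
finger_force: 10.0
```

```bash
python3 - <<'E'
from h import *
o=env.get_obs(); print(o['tool_pos'],o['finger_gap'],o['joint_pos'][5]); x,y,z=o['tool_pos']
plan([(x,y,.16,0),(.4923,.2601,.16,0),(.4923,.2601,.1,0),(.4923,.2601,.048+z+.0015,0)])
E
```

```text
[ 0.59840028 -0.37160129  0.03207209] 0.0437015081020846 -0.723957359759191
[-0.0, 0.0, -5.117, 0.0, 0.0, 0.007] rows>=3
[25.271, -4.227, -5.117, 0.0, 0.0, 0.007] rows>=14
[25.271, -4.227, -2.717, 0.0, 0.0, 0.007] rows>=13
[25.271, -4.227, -1.98, 0.0, 0.0, 0.007] rows>=13
--
```

jog_arm(increments=[[0, 0, -2, 0, 0, 0], [0, 0, -5.12, 0, 0, 0], [0, 0, -5.12, 0, 0, 0], [0, 0, -5.12, 0, 0, 0], [25.27, -4.23, -5.12, 0, 0, 0], [25.27, -4.23, -5.12, 0, 0, 0], [25.27, -4.23, -5.12, 0, 0, 0], [25.27, -4.23, -5.12, 0, 0, 0], [25.27, -4.23, -5.12, 0, 0, 0], [25.27, -4.23, -5.12, 0, 0, 0], [25.27, -4.23, -5.12, 0, 0, 0], [25.27, -4.23, -5.12, 0, 0, 0], [25.27, -4.23, -5.12, 0, 0, 0], [25.27, -4.23, -5.12, 0, 0, 0], [25.27, -4.23, -5.12, 0, 0, 0], [25.27, -4.23, -5.12, 0, 0, 0], [25.27, -4.23, -5.12, 0, 0, 0], [25.27, -4.23, -5.12, 0, 0, 0], [25.27, -4.23, -5.12, 0, 0, 0], [25.27, -4.23, -5.12, 0, 0, 0]])

```text
time_s: 65.8
tool_pos: [0.4923, 0.2591, 0.1595]
tool_rot: [-0.0, 0.707, 0.707, -0.001]
ft_force: [1.1, -0.2, 0.0]
finger_gap: 0.0439
finger_force: 10.0
```

jog_arm(increments=[[0, 0, 0, 0, 0, 0], [0, 0, 0, 0, 0, 0], [0, 0, 0, 0, 0, 0]])

```text
time_s: 66.1
tool_pos: [0.4925, 0.2594, 0.1601]
tool_rot: [0.0, 0.707, 0.707, -0.0]
ft_force: [-0.4, 0.2, -0.3]
finger_gap: 0.0439
finger_force: 10.0
```

```bash
python3 - <<'E'
from h import *
o=env.get_obs(); print(o['tool_pos'],o['finger_gap'])
plan([(.4923,.2601,.1,0),(.4923,.2601,.0816,0)])
im,d,P=cloud('side'); save(im[100:190,200:320],'b3.png',4)
for z,c,d,m,n,k in blobs(P,.02):
  if abs(c[1]-.26)<.06 and c[0]>.4: print('z%.3f c(%.3f,%.3f) d%.3f'%(z,*c,d))
E
```

```text
[0.49253942 0.25940475 0.1600698 ] 0.04386475133370894
[0.028, -0.01, 2.403, -0.0, 0.0, -0.007] rows>=2
[0.028, -0.01, 3.139, -0.0, 0.0, -0.007] rows>=2
--
z0.182 c(0.490,0.256) d0.079
z0.062 c(0.491,0.258) d0.038
```

View pics/b3.png

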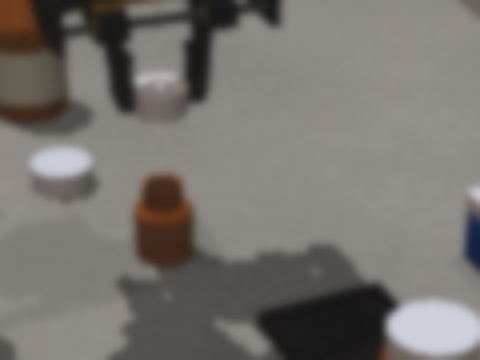

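Cap b is in the jaws at (160,95), above jar b's mouth at (163,185). I'll lower it.

jog_arm(increments=[[0.02, 0, 1.2, 0, 0, 0], [0.02, 0, 2.2, 0, 0, 0], [0.02, 0, 2.4, 0, 0, 0], [0.02, 0, 2.4, 0, 0, 0], [0.02, 0, 2.5, 0, 0, 0], [0.02, 0, 2.6, 0, 0, 0], [0.02, 0, 2.7, 0, 0, 0], [0.02, 0, 2.8, 0, 0, 0], [0.02, 0, 2.9, 0, 0, 0], [0.02, 0, 3, 0, 0, 0], [0.02, 0, 3.1, 0, 0, 0], [0.02, 0, 3.13, 0, 0, 0], [0.02, 0, 3.13, 0, 0, 0]])

```text
time_s: 67.45
tool_pos: [0.4922, 0.2606, 0.0817]
tool_rot: [-0.0, 0.707, 0.707, -0.0]
ft_force: [0.5, -0.1, -0.2]
finger_gap: 0.0434
finger_force: 10.0
```

jog_arm(increments=[[0, 0, 0.03, 0, 0, 0], [0, 0, 0.03, 0, 0, 0], [0, 0, 0.03, 0, 0, 0], [0, 0, 0.03, 0, 0, 0], [0, 0, 1.38, 0, 0, 0], [0, 0, 1.38, 0, 0, 0], [0, 0, 1.38, 0, 0, 0], [0, 0, 1.38, 0, 0, 0]], gripper=0.6)

```text
time_s: 68.25
tool_pos: [0.4928, 0.2607, 0.0484]
tool_rot: [0.0, 0.707, 0.707, 0.001]
ft_force: [-0.4, 0.3, 1.0]
finger_gap: 0.0701
finger_force: 0.0
```

jog_arm(increments=[[0, 0, 0, 0, 0, 0], [0, 0, 0, 0, 0, 0], [0, 0, 0, 0, 0, 0], [0, 0, 0, 0, 0, 0], [0, 0, 0, 0, 0, 0], [0, 0, 0, 0, 0, 0]], gripper=-1, squeeze=18)

```text
time_s: 68.85
tool_pos: [0.4925, 0.2606, 0.0477]
tool_rot: [0.0, 0.707, 0.707, 0.0]
ft_force: [-1.3, -0.0, 6.3]
finger_gap: 0.0476
finger_force: 18.0
```

```bash
python3 - <<'E'
from h import *
o=env.get_obs(); print(o['tool_pos'],o['finger_gap']); z=o['tool_pos'][2]
plan([(.492,.26,z+.05,0),(.588,.081,z+.05,5.6),(.588,.081,z+.005,5.6)])
im,d,P=cloud('side'); save(im[100:190,200:320],'b4.png',4)
E
```

```text
[0.49246374 0.26060986 0.04772097] 0.04759089299532698
[-0.024, -0.017, -2.0, 0.008, -0.002, 0.006] rows>=2
[-7.186, 3.819, -1.999, 0.008, -0.001, -1.114] rows>=5
[-7.186, 3.818, -0.199, 0.008, -0.001, -1.114] rows>=5
--
```

View pics/b4.png

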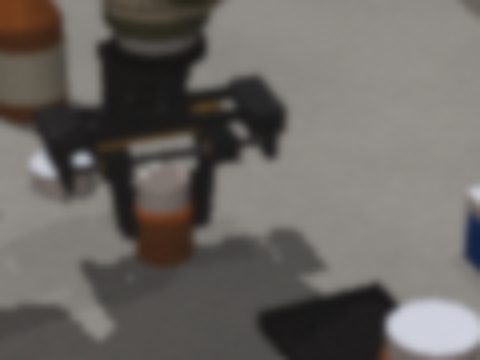

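Jar b is capped and gripped at (165,215). I'll carry it to the tray.

jog_arm(increments=[[0, 0, -1, 0, 0, 0], [0, 0, -2, 0, 0, 0], [0, 0, -2, 0, 0, 0], [-1.8, 1, -2, 0, 0, -0.3], [-3.6, 1.9, -2, 0, 0, -0.6], [-5.4, 2.9, -2, 0, 0, -0.9], [-7.19, 3.82, -2, 0, 0, -1.11], [-7.19, 3.82, -2, 0, 0, -1.11], [-7.19, 3.82, -2, 0, 0, -1.11], [-7.19, 3.82, -2, 0, 0, -1.11], [-7.19, 3.82, -2, 0, 0, -1.11], [-7.19, 3.82, -2, 0, 0, -1.11], [-7.19, 3.82, -2, 0, 0, -1.11]])

```text
time_s: 70.2
tool_pos: [0.5876, 0.0817, 0.0974]
tool_rot: [-0.0, 0.671, 0.741, -0.0]
ft_force: [-0.1, 0.0, -0.8]
finger_gap: 0.0481
finger_force: 18.0
```

```bash
python3 - <<'E'
from h import *
o=env.get_obs(); print(o['tool_pos'],o['finger_gap'])
plan([(.588,.081,.0525,5.6)])
im,d,P=cloud('side'); save(im[110:230,220:370],'b5.png',4)
E
```

```text
[0.58760091 0.08170283 0.09735472] 0.048062458844692894
[-0.03, 0.013, 1.794, -0.0, -0.0, 0.01] rows>=1
--
```

View pics/b5.png

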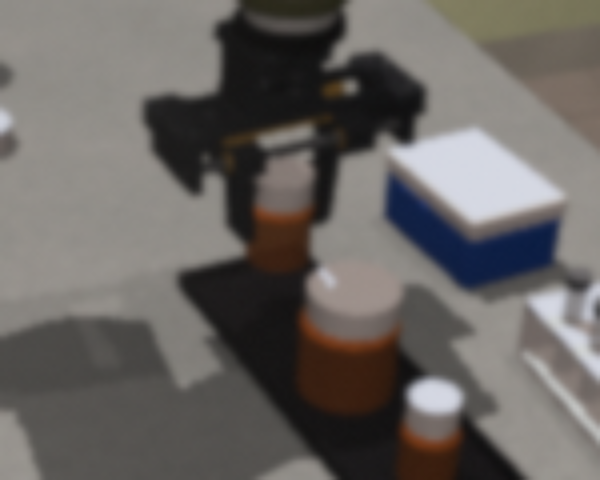

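Jar b, still capped, is over its tray place at (280,225). I'll lower it, release it and back away.

jog_arm(increments=[[0, 0, 0.9, 0, 0, 0], [0, 0, 1.4, 0, 0, 0], [0, 0, 1.65, 0, 0, 0], [0, 0, 1.8, 0, 0, 0], [0, 0, 1.8, 0, 0, 0], [0, 0, 1.8, 0, 0, 0]])

```text
time_s: 70.85
tool_pos: [0.5882, 0.0809, 0.0528]
tool_rot: [0.0, 0.672, 0.741, 0.0]
ft_force: [0.5, 0.4, -1.4]
finger_gap: 0.0476
finger_force: 18.0
```

jog_arm(increments=[[0, 0, 0, 0, 0, 0], [0, 0, 0, 0, 0, 0], [0, 0, 0, 0, 0, 0], [0, 0, 0, 0, 0, 0], [0, 0, -2, 0, 0, 0], [0, 0, -5, 0, 0, 0], [0, 0, -5, 0, 0, 0], [0, 0, -5, 0, 0, 0], [4, -4, -6, 0, 0, 0], [8, -8, -6, 0, 0, 0], [8, -8, -6, 0, 0, 0], [8, -8, -6, 0, 0, 0], [8, -8, -6, 0, 0, 0], [8, -8, -6, 0, 0, 0], [8, -8, -6, 0, 0, 0]], gripper=0.5)

```text
time_s: 72.35
tool_pos: [0.366, 0.2621, 0.2017]
tool_rot: [-0.001, 0.67, 0.742, -0.001]
ft_force: [0.4, -0.9, -0.0]
finger_gap: 0.0662
finger_force: 0.0
```

```bash
python3 - <<'E'
from h import *
o=env.get_obs(); print(o['tool_pos'],o['finger_gap'])
for cam in ('top','side'):
  im,d,P=cloud(cam); 
  for z,c,d,m,n,k in blobs(P,.03): 
     if c[1]<.2: print(cam,'z%.3f max%.3f c(%.3f,%.3f) d%.3f'%(z,P[k][:,2].max(),*c,d))
  if cam=='side': save(im[120:310,220:420],'end.png',3)
E
```

```text
[0.36604914 0.26212282 0.20171838] 0.06617979654587268
top z0.069 max0.073 c(0.768,0.115) d0.144
top z0.089 max0.096 c(0.765,-0.115) d0.124
top z0.090 max0.095 c(0.599,-0.027) d0.063
top z0.072 max0.075 c(0.609,-0.129) d0.034
top z0.077 max0.081 c(0.589,0.075) d0.043
top z0.101 max0.115 c(0.486,-0.281) d0.055
top z0.098 max0.103 c(0.310,0.190) d0.043
side z0.065 max0.068 c(0.763,0.115) d0.146
side z0.096 max0.100 c(0.306,0.191) d0.047
side z0.086 max0.089 c(0.588,0.018) d0.154
side z0.088 max0.091 c(0.762,-0.115) d0.126
side z0.068 max0.070 c(0.607,-0.128) d0.037
side z0.101 max0.110 c(0.490,-0.278) d0.045
```

View pics/end.png

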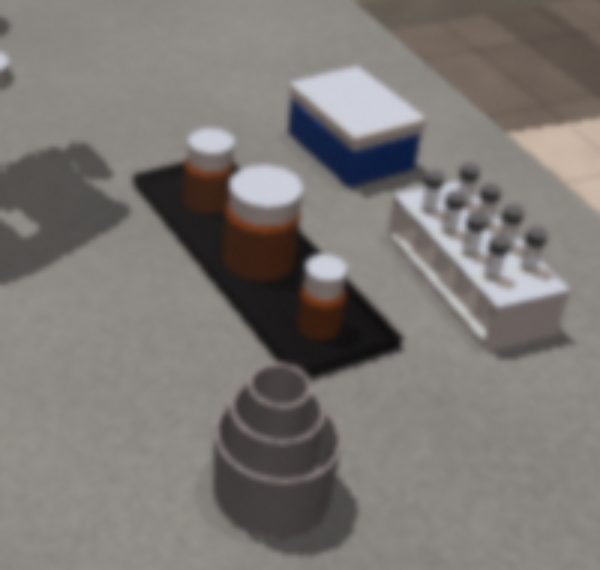

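All three jars are capped and upright in the tray at (208,170), (262,225) and (323,300). The beakers are nested at (280,450), and the cap-top and rim heights match what they should be.

```bash
python3 -c "
from h import *
print(env.hand_in())"
```

```text
the job is handed in; nothing more can be done
None
```

I handed the job in at about 72 s; no verdict came back. The last pictures show the three jars present (a, b, d) standing in the tray with their own caps fully seated and the three beakers nested. The tip box, tube rack and solvent bottle were not touched.

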